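# Load the block drier

### The job

Press the mushroom stop button down so that the air drier is stopped. Then take the brush off the drier bed and lay it on the bench, and stand every printing block upright on one of its thin edges on the slatted bed, none touching another. When all of them stand, twist the stop button clockwise until it comes up again to restart the drier, and let go. Leave the ink tins and the tape roll where they are.

Things in the scene. Friction and masses are not known exactly. Their poses are not given: they have to be found in the camera images.
- block0: Mounted printing block, a flat rectangular plate of plywood with a grey lino face, 56 x 72 x 20 mm (its own x, y, z), about 90 g; origin at its centre. Starts lying flat, face up, on the bench, z up and its 72 mm length (y) roughly sideways. There are three or four such blocks; missing ones read None from the start.
- block1: Another block exactly like block0.
- block2: Another block exactly like block0.
- block3: Another block exactly like block0.
- bed: Air drier bed, fixed to the bench: a low grey box with a flat slatted top, as good as closed, 40 mm above the bench. Origin at bench height; in its own frame the top spans x -70 to 80 mm (x points away from the robot), y -165 to 165 mm. Along its far long side, x 80 to 88 mm, stands a guard rail 25 mm higher than the top.
- brush: Black bench brush, 29 x 140 x 18 mm (x, y, z), about 50 g, lying flat on the bed, z up; origin at the centre of its underside. Grasp it across its 29 mm width near the middle.
- stopbox: Stop box, fixed to the bench, 74 x 74 x 50 mm, with the red mushroom button on top in its middle; origin at the centre of its underside.
- cap_top (a point): Middle of the top of the mushroom button, on its axis, 90 mm above the bench when up, 84 mm when down. The round cap is 40 mm across and 18 mm high; below it only a thin stem, which leaves 22 mm (up) or 16 mm (down) free above the box, whose top is at z = 50 mm.
- press (a joint): How far the button is pressed down: 0 = up, 0.006 m = fully down. It takes about 4 N, and it stays down when let go.
- twist (a joint): Turn of the mushroom cap, 0 at rest, positive clockwise seen from above, up to its stop at 1.05 rad; a weak spring brings it back when let go. Turning the pressed cap drives it up by a cam: after 0.1 rad of free play it rises 8 mm per rad and is fully up at 0.85 rad (so the hand must rise with it or hold it lightly).
- ink_tin_a: Bystander, to be left alone: ink tin nearer the robot, 66 mm across, 42 mm high, loose; origin at the centre of its underside.
- ink_tin_b: Bystander, to be left alone: a like ink tin, far side of the bench, loose.
- tape_roll: Bystander, to be left alone: roll of masking tape lying flat, 100 mm across, 25 mm high, loose.

How it is judged (in metres and radians):
On the way, in this order (a step that is already met when the one before it is completed fails the run):
1. the stop button has been pressed fully down, the brush still on the bed and no block on it yet (value of joint press above 0.005 m and height (world z) of brush above 0.03 m and height (world z) of each of block0, block1, block2, block3 below 0.03 m), for 0.1 s.
2. with the button still down, the brush lies on the bench off the bed and every block stands on an edge on the bed, none touching another (angle between block0's own z axis and vertical between 1.45 and 1.69 rad and z of block0 in the frame of bed between 0.06 and 0.084 m and x of block0 in the frame of bed between -0.065 and 0.075 m and y of block0 in the frame of bed between -0.16 and 0.16 m and angle between block1's own z axis and vertical between 1.45 and 1.69 rad and z of block1 in the frame of bed between 0.06 and 0.084 m and x of block1 in the frame of bed between -0.065 and 0.075 m and y of block1 in the frame of bed between -0.16 and 0.16 m and contact force between each of block1, block2, block3 and block0 below 0.02 N and angle between block2's own z axis and vertical between 1.45 and 1.69 rad and z of block2 in the frame of bed between 0.06 and 0.084 m and x of block2 in the frame of bed between -0.065 and 0.075 m and y of block2 in the frame of bed between -0.16 and 0.16 m and contact force between each of block2, block3 and block1 below 0.02 N and angle between block3's own z axis and vertical between 1.45 and 1.69 rad and z of block3 in the frame of bed between 0.06 and 0.084 m and x of block3 in the frame of bed between -0.065 and 0.075 m and y of block3 in the frame of bed between -0.16 and 0.16 m and contact force between block3 and block2 below 0.02 N and contact force between brush and bed below 0.02 N and height (world z) of brush between -0.012 and 0.012 m and angle between brush's own z axis and vertical below 0.3 rad and linear speed of brush below 0.02 m/s and value of joint press above 0.0045 m and contact force between the fingers and anything else below 0.02 N), for 0.3 s.
3. the button has been twisted clockwise and has come up (value of joint twist above 0.6 rad and value of joint press below 0.0015 m), for 0.1 s.
At the end, for the whole second after the job is handed in: Every block stands steadily on one of its thin edges (its face within 7 degrees of upright) on the bed, its centre inside the bed's outline, no block touching another; the brush lies flat on the bench and does not touch the bed; the button is up (within 1.5 mm) and let go (angle between block0's own z axis and vertical between 1.45 and 1.69 rad and z of block0 in the frame of bed between 0.06 and 0.084 m and x of block0 in the frame of bed between -0.065 and 0.075 m and y of block0 in the frame of bed between -0.16 and 0.16 m and angle between block1's own z axis and vertical between 1.45 and 1.69 rad and z of block1 in the frame of bed between 0.06 and 0.084 m and x of block1 in the frame of bed between -0.065 and 0.075 m and y of block1 in the frame of bed between -0.16 and 0.16 m and contact force between each of block1, block2, block3 and block0 below 0.02 N and angle between block2's own z axis and vertical between 1.45 and 1.69 rad and z of block2 in the frame of bed between 0.06 and 0.084 m and x of block2 in the frame of bed between -0.065 and 0.075 m and y of block2 in the frame of bed between -0.16 and 0.16 m and contact force between each of block2, block3 and block1 below 0.02 N and angle between block3's own z axis and vertical between 1.45 and 1.69 rad and z of block3 in the frame of bed between 0.06 and 0.084 m and x of block3 in the frame of bed between -0.065 and 0.075 m and y of block3 in the frame of bed between -0.16 and 0.16 m and contact force between block3 and block2 below 0.02 N and contact force between brush and bed below 0.02 N and height (world z) of brush between -0.012 and 0.012 m and angle between brush's own z axis and vertical below 0.3 rad and linear speed of brush below 0.02 m/s and value of joint press below 0.0015 m and value of joint twist below 0.3 rad).
It fails at once if the near ink tin was pushed more than 5 cm or knocked over (distance of ink_tin_a from where it was at the start of the episode above 0.05 m or angle between ink_tin_a's own z axis and vertical above 0.6 rad).
It fails at once if the far ink tin was pushed more than 5 cm or knocked over (distance of ink_tin_b from where it was at the start of the episode above 0.05 m or angle between ink_tin_b's own z axis and vertical above 0.6 rad).
It fails at once if the tape roll was pushed more than 5 cm or knocked over (distance of tape_roll from where it was at the start of the episode above 0.05 m or angle between tape_roll's own z axis and vertical above 0.6 rad).
Of block0, block1, block2, block3 only 3 to 4 are there at a start; the rules pass over those that are not, and their reading is None.
At some moment in a run one of block0, block1, block2, block3, brush may be knocked a few centimetres aside while the robot is not near it.
Once in a run the grip may slacken for a moment while it holds something.
It also fails if it takes over 210 s, if anything falls off the work surface, if the arm or the gripper's body presses on something with over 40 N, if the wrist force passes 120 N, or if a joint passes its speed limit or range.

### The arm

A 6-joint arm with a two-finger parallel gripper is mounted at the origin on the work surface; the furniture and walls round the work are solid. World frame = base frame: x ahead of the robot, y to its left, z up, the work surface at z = 0. Lengths are in mm, angles in rad, forces in N, time in s.
With the tool pointing down it reaches from about 350 to 975 mm from the base axis. Payload 7.1 kg.
Tool frame: the origin (TCP) lies between the finger pads; the fingertips stand 17 mm ahead of it and the grasp point (between the pads) lies 2 mm behind it; z points along the fingers, y is the line along which they close (so a half turn about z gives the same grasp; the last joint's range is limited). The gripper opens to 88 mm and grips with 3 to 60 N. Pads are 20 mm wide; open, the fingers measure 115 mm over their backs; the gripper's body (75 mm by 178 mm) begins 61 mm behind the grasp point.
Start: joints at [-1.298, 0.423, 1.63, -0, 1.089, -0.019], TCP at [179.816, -598.558, 239.675] pointing down, gripper open.
Joint ranges: [-3, 3], [-0.9, 2.11], [0.09, 2.58], [-1.31, 4.45], [0.11, 2.69], [-2.54, 2.54]. Speed limits (rad/s): [2.39, 2.39, 3.01, 3.14, 3.14, 3.14].

### API

Orientations are given as a rotation vector (axis times angle).
In Python, from workcell import ctrl gives the robot as it stands.
- The arm moves only by the shell command python3 jog.py 'ROWS' [OPENING]. ROWS is a JSON list of rows, 1 to 5 of them, each of 6 numbers: dx, dy, dz in mm, then a rotation vector rx, ry, rz in rad; each row shifts and turns the commanded pose from where the row before left it, along the tool's axes as they then stand; what a row does not reach is not made up. A row lasts 1/12 s, in which the tool goes at most 41.7 mm and 0.125 rad, less where a joint would pass 70% of its speed; a pose out of reach is approached as far as the arm can. OPENING is the finger opening in mm, set as the command begins (- or left out keeps the last). The fingers move at their own pace and stop on an object; the grip force is fixed at half the most. Time passes only in rows, so rows that do not move let the fingers close. It prints the time, the measured TCP pose, the force, the opening and the grip force at its end.
- ctrl.get_obs(): the state, without advancing time (a new reading comes with each control period).
- ctrl.get_image(name): name is "side" or "top"; returns a dict with "img" (400x640x3 uint8, red, green, blue), "fx", "fy", "cx", "cy" (pixels), "R" (3x3) and "t" (3): a world point X has camera coordinates R X + t. Camera axes: x right, y down, z forward; pixel columns grow to the right and rows downward; lengths in mm; the calibration is good to about 2 mm. A picture is of the moment at which its call begins. There is no depth.
- ctrl.close_job(): hands the job in; it is judged then, once.
The state is a dict: "t": time; "qpos": joint angles; "qvel": joint speeds; "joint_torque": joint torques, N m; "ee_pos": TCP position; "orientation": TCP orientation; "ft_force": force on the tool from outside, world axes, zero at the start; "moment": the same for the moment, N m; "width": finger opening in mm; "grasp_force": force on a finger pad.
Only numpy, scipy, OpenCV 4.12 (cv2) and the standard library are available. Lean on these libraries where they do the work, as an engineer would, in place of code of your own. Each camera call takes 0.05 s, during which the arm holds its last target. There are 200 camera calls.

## Working session

There is one attempt and no reset: what is moved stays moved. The work goes in short steps, Python scripts to look and compute and a shell command to move; the robot and the scene stay as the last step left them, time stands still between calls to the robot, and variables do not carry over. Pictures are saved under pics/ and viewed, at most 14 in all, crops included, and the job is handed in when it is done.

```bash
ls; mkdir -p pics; python3 - <<'E'
from workcell import ctrl
import cv2,numpy as np
o=ctrl.get_obs()
print(o)
for n in("side","top"):
    d=ctrl.get_image(n); cv2.imwrite(f"pics/{n}0.png",d["img"][:,:,::-1]); print(n,d["fx"],d["fy"],d["cx"],d["cy"],d["R"],d["t"])
E
```

```text
jog.py
pics
workcell.py
{'t': 0.0, 'qpos': array([-1.29800877e+00,  4.23820335e-01,  1.63066434e+00,  1.27368467e-05,
        1.08859916e+00, -1.89855834e-02]), 'qvel': array([ 2.47386150e-04, -1.28417070e-03, -6.77093448e-05,  4.74352540e-04,
       -1.40094330e-03, -3.53803347e-04]), 'joint_torque': array([ 1.92172593e-03, -5.44623470e+01, -2.73670703e+01,  6.45478070e-02,
        2.27232609e-02, -1.41718529e-04]), 'ee_pos': array([ 179.67901991, -598.07606752,  238.92456223]), 'orientation': array([-3.10675727e+00, -4.56467767e-01,  2.78739363e-04]), 'ft_force': array([ 1.05407716,  0.06379763, -0.14048734]), 'moment': array([-0.04722544, -0.02704506,  0.02298166]), 'grasp_force': 0.0, 'width': 87.93619884777856}
side 415.26877239120466 415.26877239120466 321.4137249238866 192.70804156007551 [[-8.31499472e-01 -5.55525538e-01 -6.23942654e-05]
 [-3.07789588e-01  4.60786772e-01 -8.32430850e-01]
 [ 4.62465347e-01 -6.92146608e-01 -5.54128934e-01]] [452.46503542 200.89082708 851.85106027]
top 502.05326611976545 502.05326611976545 325.0679721600128 205.41113588509435 [[ 0.01281577 -0.99986893 -0.00989327]
 [-0.99743705 -0.01208682 -0.07052126]
 [ 0.07039244  0.0107717  -0.99746121]] [  60.05540556  500.65326335 1416.5545621 ]
```
View pics/top0.png

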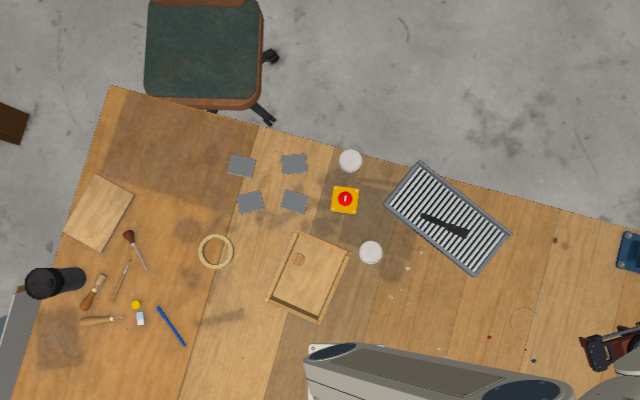

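View pics/side0.png

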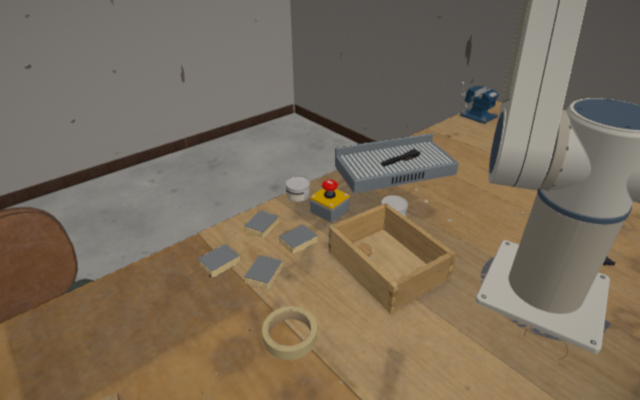

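The top view shows four grey blocks at about (241,166), (294,164), (250,202) and (295,202), and the red button at (345,199). The bed is around (447,218), turned about 40°, with the brush at (444,224) on it. The tins are at (350,160) and (371,252), the tape at (216,251), and there is also a wooden tray at (308,277). The side view shows the same layout.

```bash
cat > h.py <<'E'
from workcell import ctrl
import cv2, numpy as np, itertools
from scipy.spatial.transform import Rotation as Ro
def cam(n): return ctrl.get_image(n)
def ray(d,uv):
    R,t=np.array(d["R"]),np.array(d["t"])
    v=R.T@np.array([(uv[0]-d["cx"])/d["fx"],(uv[1]-d["cy"])/d["fy"],1.]); return -R.T@t, v/np.linalg.norm(v)
def plane(d,uv,z):
    c,v=ray(d,uv); return c+v*(z-c[2])/v[2]
def tri(d1,u1,d2,u2):
    c1,v1=ray(d1,u1); c2,v2=ray(d2,u2)
    s=np.linalg.lstsq(np.c_[v1,-v2],c2-c1,rcond=None)[0]
    a,b=c1+s[0]*v1,c2+s[1]*v2; return (a+b)/2,np.linalg.norm(a-b)
def proj(d,X):
    c=np.array(d["R"])@X+np.array(d["t"]); return np.array([d["fx"]*c[0]/c[2]+d["cx"],d["fy"]*c[1]/c[2]+d["cy"]])
def blobs(m,lo,hi):
    m=m.astype(np.uint8)*255
    cs,_=cv2.findContours(m,cv2.RETR_EXTERNAL,cv2.CHAIN_APPROX_NONE)
    return [c for c in cs if lo<cv2.contourArea(c)<hi]
def rect(d,c,z):
    """min-area rectangle of a contour cast on plane z: centre, sizes(long,short), yaw of long side"""
    p=np.array([plane(d,q[0],z)[:2] for q in c],np.float32)
    (x,y),(w,h),a=cv2.minAreaRect(p)
    if w<h: w,h,a=h,w,a+90
    return np.array([x,y]),(w,h),(a+90)%180-90
def pose():
    o=ctrl.get_obs(); return np.array(o["ee_pos"]),Ro.from_rotvec(o["orientation"]),o
def down(yaw): # tool down, tool y (closing) along world yaw [deg]
    y=np.array([np.cos(np.radians(yaw)),np.sin(np.radians(yaw)),0]); z=np.array([0,0,-1.])
    return Ro.from_matrix(np.c_[np.cross(y,z),y,z])
def go(p,R,show=True):
    """remaining motion: translation in tool axes, then rotation vector in tool axes"""
    c,r,o=pose(); d=r.inv().apply(np.array(p)-c); w=(r.inv()*R).as_rotvec()
    print("trans tool",d.round(1),"rows",np.ceil(np.linalg.norm(d)/41).astype(int),"| rot",w.round(3),"rows",np.ceil(np.linalg.norm(w)/.125).astype(int),"| trans after rot",R.inv().apply(np.array(p)-c).round(1))
def nearblk(b):
    pass
E
python3 - <<'E'
from h import *
T,S=cam("top"),cam("side")
D={"top":T,"side":S}
for n,d in D.items():
    h=cv2.cvtColor(d["img"],cv2.COLOR_RGB2HSV); H,Sa,V=[h[...,i].astype(int) for i in range(3)]
    d["red"]=((H<8)|(H>172))&(Sa>170)&(V>120)
    d["yel"]=(H>18)&(H<32)&(Sa>200)&(V>150)
    d["gry"]=(Sa<60)&(V>60)&(V<175)
    print(n,"px",d["img"][202,250],d["img"][166,241] )
    for k,lo,hi in(("red",30,2000),("yel",100,4000),("gry",150,1500)):
        for c in blobs(d[k],lo,hi):
            m=cv2.moments(c); u=(m["m10"]/m["m00"],m["m01"]/m["m00"])
            print(n,k,np.round(u,1),cv2.contourArea(c), rect(d,c,{"red":88,"yel":50,"gry":20}[k]) if n=="top" else "")
for n in D:
    a=D[n]["img"]; cr=a[140:290,200:520] if n=="top" else a[120:290,190:480]
    cv2.imwrite(f"pics/c_{n}.png",cv2.resize(cr[:,:,::-1],None,fx=2.5,fy=2.5,interpolation=cv2.INTER_CUBIC))
E
```

```text
top px [117 120 121] [116 119 120]
top red [344.7 198.3] 125.5 (array([515.51611328,  12.41060734]), (35.39238739013672, 35.257911682128906), -25.95964813232422)
top yel [344.3 199.5] 635.5 (array([515.08978271,  12.13487625]), (73.90308380126953, 73.03875732421875), 83.56256866455078)
top gry [249.6 201.9] 426.0 (array([507.16723633, 282.05059814]), (70.58100128173828, 54.30812454223633), -76.07852745056152)
top gry [294.2 201.4] 426.5 (array([510.09683228, 154.40226746]), (70.20133209228516, 54.493980407714844), 73.73236846923828)
top gry [293.7 163.6] 421.0 (array([618.83349609, 157.78161621]), (70.47152709960938, 54.51582717895508), -83.76195287704468)
top gry [241.  165.6] 432.0 (array([611.67089844, 309.47503662]), (72.2353744506836, 54.5372200012207), 78.0512466430664)
side px [134 132 128] [132 130 125]
side red [329.5 185.2] 98.0 
side yel [329.8 198.3] 266.5 
side gry [263.  268.6] 590.5 
side gry [218. 257.] 531.5 
side gry [297.6 235.9] 433.5 
side gry [261.1 220.7] 378.5 
side gry [329.3 210.5] 446.5 
side gry [396.2 203. ] 291.5
```

View pics/c_top.png

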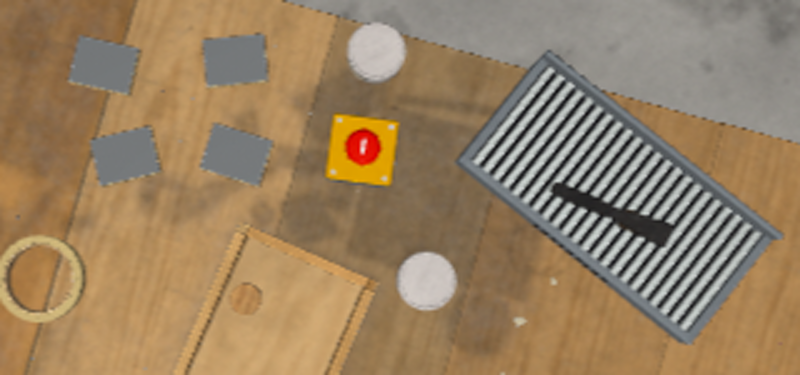

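View pics/c_side.png

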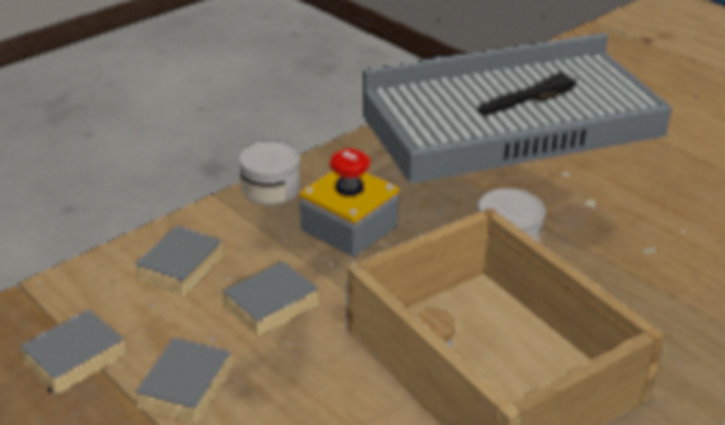

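The crops show the blocks clear of each other. The bed's rail is on its far side, and the brush lies across the slats with its handle to the left and its head to the right.

```bash
python3 - <<'E'
from h import *
T,S=cam("top"),cam("side")
P=lambda a,b:print(tri(T,a,S,b)[0].round(1),round(tri(T,a,S,b)[1],1))
print("blocks");P((249.6,201.9),(263,268.6));P((294.2,201.4),(297.6,235.9));P((293.7,163.6),(261.1,220.7));P((241,165.6),(218,257))
print("yel,red");P((344.3,199.5),(329.8,198.3));P((344.7,198.3),(329.5,185.2))
o=lambda x,y,n:(x/2.5+(200 if n=="t" else 190)-.3,y/2.5+(140 if n=="t" else 120)-.3)
print("bed nl nr fl fr(rail)")
P(o(460,160,"t"),o(412,150,"s"));P(o(688,342,"t"),o(666,105,"s"));P(o(548,52,"t"),o(364,70,"s"));P(o(780,235,"t"),o(605,38,"s"))
for q in((460,160),(688,342)):print(plane(T,o(*q,"t"),40).round(1))
for q in((548,52),(780,235)):print(plane(T,o(*q,"t"),65).round(1))
# brush: dark with opening
for n,d,k in(("top",T,5),("side",S,3)):
    g=d["img"].max(2); m=(g<60).astype(np.uint8)
    box=(slice(200,250),slice(400,480)) if n=="top" else (slice(140,170),slice(375,430))
    M=np.zeros_like(m);M[box]=m[box]; M=cv2.morphologyEx(M,cv2.MORPH_OPEN,np.ones((k,k),np.uint8))
    for c in blobs(M,20,3000):
        mm=cv2.moments(c);u=(mm["m10"]/mm["m00"],mm["m01"]/mm["m00"]);print(n,np.round(u,1),cv2.contourArea(c),rect(d,c,58), c.reshape(-1,2).min(0),c.reshape(-1,2).max(0))
    cv2.imwrite(f"pics/m_{n}.png",M*255)
print("tins");P((350,160),o(269,160,"s"));print(plane(T,o(377,51,"t"),42),plane(T,o(427,281,"t"),42),-S["R"].T@S["t"])
t=(T["img"]);
E
```

```text
blocks
[506.4 281.9  16.7] 2.5
[509.4 154.2  17.1] 2.2
[618.5 157.4  17.4] 2.3
[611.3 309.3  17.2] 1.6
yel,red
[513.7  11.1  40.6] 4.4
[514.2  11.4  80.2] 3.3
bed nl nr fl fr(rail)
[503.7 -99.   42.9] 2.7
[ 305.8 -351.9   42.3] 0.3
[ 624.2 -193.4   64.8] 1.1
[ 423.4 -450.4   57.5] 3.7
[505.1 -98.7  40. ]
[ 305.4 -352.6   40. ]
[ 624.7 -193.1   65. ]
[ 425. -447.   65.]
top [456.5 229.7] 141.0 (array([ 433.83874512, -294.818573  ]), (63.444732666015625, 24.35110855102539), 74.65940856933594) [445 224] [466 236]
top [432.7 219.3] 70.0 (array([ 461.30227661, -232.50822449]), (43.823387145996094, 18.07332992553711), 68.7278060913086) [426 215] [440 223]
side [402.5 157.1] 153.0 (array([ 437.5947876 , -257.12780762]), (135.25222778320312, 32.97784423828125), 69.69329071044922) [383 150] [418 164]
tins
[627.2  -3.8  36.8] 3.2
[627.39724673  -4.18985574  42.        ] [369.19872372 -62.32420656  42.        ] [ 44.10494739 748.39386896 639.29127327]
```

```bash
python3 - <<'E'
from h import *
p,r,o=pose(); print("tool y",r.as_matrix()[:,1].round(3))
go([514.5,11.5,200],down(90)); go([514.5,11.5,200],down(-90)); go([514.5,11.5,200],r)
E
```

```text
tool y [ 0.288 -0.958 -0.001]
trans tool [ 496.  -487.8   39.7] rows 17 | rot [-0.00e+00 -1.00e-03 -2.85e+00] rows 23 | trans after rot [-334.7  609.9   39.4]
trans tool [ 496.  -487.8   39.7] rows 17 | rot [-0.001  0.     0.292] rows 3 | trans after rot [ 334.7 -609.9   39.4]
trans tool [ 496.  -487.8   39.7] rows 17 | rot [0. 0. 0.] rows 0 | trans after rot [ 496.  -487.8   39.7]
```

```bash

python3 jog.py '[[29.2,-28.7,0,0,0,0],[29.2,-28.7,0,0,0,0],[29.2,-28.7,0,0,0,0],[29.2,-28.7,0,0,0,0],[29.2,-28.7,0,0,0,0]]' 0
python3 jog.py '[[29.2,-28.7,0,0,0,0],[29.2,-28.7,0,0,0,0],[29.2,-28.7,0,0,0,0],[29.2,-28.7,0,0,0,0],[29.2,-28.7,0,0,0,0]]'
python3 jog.py '[[29.2,-28.7,0,0,0,0],[29.2,-28.7,0,0,0,0],[29.2,-28.7,0,0,0,0],[29.2,-28.7,0,0,0,0],[29.2,-28.7,0,0,0,0]]'
python3 jog.py '[[29.2,-28.7,0,0,0,0],[29.2,-28.7,0,0,0,0],[0,0,30,0,0,0],[0,0,30,0,0,0],[0,0,0,0,0,0]]'
python3 - <<'E'
from h import *
p,r,o=pose(); print(o["qpos"].round(3)); go([514.5,11.5,115],down(-90))
E
```

```text
t: 0.72
ee_pos: [278.7, -417.4, 239.7]
orientation: [3.108, 0.456, 0.0]
ft_force: [1.3, -0.6, -0.1]
width: 57.8
grasp_force: 0.0
t: 1.13
ee_pos: [377.4, -237.9, 239.9]
orientation: [3.108, 0.456, 0.001]
ft_force: [0.6, -1.0, 0.4]
width: 24.9
grasp_force: 0.0
t: 1.55
ee_pos: [476.1, -58.2, 240.0]
orientation: [3.108, 0.457, 0.001]
ft_force: [0.7, -0.8, 0.8]
width: 0.3
grasp_force: 0.0
t: 1.97
ee_pos: [511.8, 12.5, 175.3]
orientation: [-3.107, -0.46, 0.013]
ft_force: [-2.3, -0.7, 0.1]
width: 0.4
grasp_force: 0.0
[ 1.000e-03  3.530e-01  1.922e+00 -0.000e+00  8.750e-01  1.278e+00]
trans tool [ 2.8  1.9 60.3] rows 2 | rot [-0.001  0.008  0.294] rows 3 | trans after rot [ 2.7  1.  60.3]
```

```bash

python3 jog.py '[[3,2,20,0,0,0],[0,0,20,0,0,0],[0,0,18,0,0,0],[0,0,5,0,0,0],[0,0,3,0,0,0]]'
python3 jog.py '[[0,0,2,0,0,0],[0,0,2,0,0,0],[0,0,2,0,0,0],[0,0,1,0,0,0],[0,0,0,0,0,0]]'
```

```text
t: 2.38
ee_pos: [518.1, 10.1, 113.8]
orientation: [-3.108, -0.456, 0.002]
ft_force: [0.4, -0.1, -0.3]
width: 0.6
grasp_force: 0.0
t: 2.8
ee_pos: [518.5, 10.5, 107.0]
orientation: [3.108, 0.457, 0.001]
ft_force: [-0.3, -0.0, -0.0]
width: 0.6
grasp_force: 0.0
```

```bash

python3 jog.py '[[0,0,2,0,0,0],[0,0,2,0,0,0],[0,0,1,0,0,0],[0,0,1,0,0,0],[0,0,0,0,0,0]]'
python3 jog.py '[[0,0,1,0,0,0],[0,0,0,0,0,0],[0,0,0,0,0,0]]'
```

```text
t: 3.22
ee_pos: [518.6, 10.5, 100.7]
orientation: [3.108, 0.457, 0.001]
ft_force: [1.1, 0.1, 1.5]
width: 0.6
grasp_force: 0.6
t: 3.47
ee_pos: [518.7, 10.5, 100.2]
orientation: [3.108, 0.457, 0.001]
ft_force: [-1.2, 0.0, 8.5]
width: 0.2
grasp_force: 4.0
```

```bash

python3 jog.py '[[0,0,1,0,0,0],[0,0,0,0,0,0],[0,0,0,0,0,0]]'
python3 jog.py '[[0,0,-30,0,0,0],[0,0,-40,0,0,0],[0,0,-40,0,0,0]]' 60
python3 - <<'E'
from h import *
T,S=cam("top"),cam("side")
for n,d in(("top",T),("side",S)):
    h=cv2.cvtColor(d["img"],cv2.COLOR_RGB2HSV); m=((h[...,0]<8)|(h[...,0]>172))&(h[...,1]>170)&(h[...,2]>120)
    for c in blobs(m,30,2000):
        k=cv2.moments(c); print(n,k["m10"]/k["m00"],k["m01"]/k["m00"],cv2.contourArea(c))
# brush grasp
go([447,-262,200],down(-19))
go([447,-262,200],down(161))
E
```

```text
t: 3.72
ee_pos: [518.9, 10.4, 100.0]
orientation: [3.108, 0.457, 0.002]
ft_force: [-3.2, 0.3, 17.4]
width: 0.4
grasp_force: 8.7
t: 3.97
ee_pos: [516.9, 10.5, 208.8]
orientation: [-3.108, -0.457, 0.006]
ft_force: [0.8, 0.4, 0.2]
width: 17.0
grasp_force: 0.0
side 329.6802721088435 187.25 98.0
trans tool [-150.1  239.4   13.4] rows 7 | rot [ 0.007 -0.008 -0.947] rows 8 | trans after rot [-282.    18.    14.2]
trans tool [-150.1  239.4   13.4] rows 7 | rot [-0.009 -0.009  2.194] rows 18 | trans after rot [282.  -18.   14.2]
```

```bash

python3 jog.py '[[-21.4,34.2,0,0,0,0],[-21.4,34.2,0,0,0,0],[-21.4,34.2,0,0,0,0],[-21.4,34.2,0,0,0,0],[-21.4,34.2,0,0,0,0]]' 60
python3 jog.py '[[-21.4,34.2,0,0,0,0],[-21.4,34.2,0,0,0,0],[0,0,0,0,0,-0.118],[0,0,0,0,0,-0.118],[0,0,0,0,0,-0.118]]'
python3 jog.py '[[0,0,0,0,0,-0.118],[0,0,0,0,0,-0.118],[0,0,0,0,0,-0.118],[0,0,0,0,0,-0.118],[0,0,0,0,0,-0.118]]'
python3 - <<'E'
from h import *
T,S=cam("top"),cam("side")
for n,d,k in(("side",S,3),):
    g=d["img"].max(2); m=(g<60).astype(np.uint8)
    box=(slice(130,175),slice(360,440))
    M=np.zeros_like(m);M[box]=m[box]; M=cv2.morphologyEx(M,cv2.MORPH_OPEN,np.ones((k,k),np.uint8))
    for c in blobs(M,20,3000):
        mm=cv2.moments(c);u=(mm["m10"]/mm["m00"],mm["m01"]/mm["m00"]);print(n,np.round(u,1),cv2.contourArea(c),rect(d,c,58))
p,r,o=pose();print(o["qpos"].round(2))
go([447,-262,70],down(-19))
E
```

```text
t: 4.48
ee_pos: [463.6, -185.3, 207.7]
orientation: [-3.107, -0.458, 0.002]
ft_force: [1.5, 0.2, 0.5]
width: 58.1
grasp_force: 0.0
t: 4.9
ee_pos: [442.5, -262.6, 207.4]
orientation: [-2.976, -1.001, 0.002]
ft_force: [0.2, 0.5, -0.5]
width: 60.4
grasp_force: 0.0
t: 5.32
ee_pos: [443.1, -261.5, 207.4]
orientation: [-2.554, -1.826, 0.001]
ft_force: [-0.5, -0.1, 0.5]
width: 59.8
grasp_force: 0.0
side [402.6 157. ] 150.0 (array([ 437.21810913, -257.07192993]), (135.30075073242188, 32.6263427734375), 70.21377563476562)
side [363.9 138.9] 45.5 (array([ 585.86566162, -308.83581543]), (50.02828598022461, 31.25868797302246), -60.67598533630371)
[-0.56  0.31  1.9   0.    0.94 -0.22]
trans tool [  0.7   4.1 137.5] rows 4 | rot [-0.002 -0.    -0.002] rows 1 | trans after rot [  0.8   3.8 137.6]
```

```bash

python3 jog.py '[[1,3,35,0,0,0],[0,0,35,0,0,0],[0,0,35,0,0,0],[0,0,30,0,0,0],[0,0,10,0,0,0]]'
python3 jog.py '[[0,0,2,0,0,0],[0,0,0,0,0,0]]'
python3 jog.py '[[0,0,0,0,0,0],[0,0,0,0,0,0],[0,0,0,0,0,0],[0,0,0,0,0,0],[0,0,0,0,0,0]]' 0
python3 jog.py '[[0,0,0,0,0,0],[0,0,-10,0,0,0],[0,0,-30,0,0,0],[0,0,-40,0,0,0],[0,0,0,0,0,0]]'
python3 - <<'E'
from h import *
go([305,-215,140],down(-38));go([305,-215,140],down(-90))
E
```

```text
t: 5.83
ee_pos: [444.3, -260.3, 59.5]
orientation: [-2.559, -1.812, 0.004]
ft_force: [0.2, 0.4, -1.0]
width: 60.2
grasp_force: 0.0
t: 6.0
ee_pos: [446.7, -261.9, 61.5]
orientation: [-2.561, -1.817, 0.001]
ft_force: [0.8, -0.4, 0.0]
width: 60.1
grasp_force: 0.0
t: 6.42
ee_pos: [447.3, -262.2, 62.5]
orientation: [2.56, 1.819, 0.001]
ft_force: [-0.2, 0.2, -0.5]
width: 30.0
grasp_force: 0.0
t: 6.83
ee_pos: [450.1, -263.9, 148.0]
orientation: [2.554, 1.815, 0.006]
ft_force: [0.9, -0.6, 0.3]
width: 0.1
grasp_force: 0.0
trans tool [  -1.5 -153.2    6.6] rows 4 | rot [0.01  0.    0.328] rows 3 | trans after rot [ -50.8 -144.4    8. ]
trans tool [  -1.5 -153.2    6.6] rows 4 | rot [ 0.009 -0.004  1.236] rows 10 | trans after rot [-145.1  -48.9    8. ]
```

```bash

python3 jog.py '[[0,0,0,0,0,0],[0,0,0,0,0,0],[0,0,0,0,0,0]]' 60
python3 - <<'E'
from h import *
S=cam("side")
g=S["img"].max(2); m=(g<60).astype(np.uint8)
box=(slice(130,175),slice(360,440))
M=np.zeros_like(m);M[box]=m[box]; M=cv2.morphologyEx(M,cv2.MORPH_OPEN,np.ones((3,3),np.uint8))
for c in blobs(M,20,3000):
        print(rect(S,c,58))
cv2.imwrite("pics/s1.png",cv2.resize(S["img"][60:260,240:520,::-1],None,fx=2.5,fy=2.5))
go([447,-262,59],down(-19))
E
```

```text
t: 7.08
ee_pos: [446.1, -261.5, 140.9]
orientation: [-2.559, -1.819, 0.001]
ft_force: [0.4, 0.0, -0.7]
width: 17.0
grasp_force: 0.0
(array([ 435.46185303, -254.8651123 ]), (138.7008514404297, 30.99313735961914), 76.86719512939453)
(array([ 585.86566162, -308.83581543]), (50.02828598022461, 31.25868797302246), -60.67598533630371)
trans tool [-0.3  1.2 81.6] rows 2 | rot [-0.002 -0.001 -0.003] rows 1 | trans after rot [-0.2  1.1 81.7]
```

View pics/s1.png

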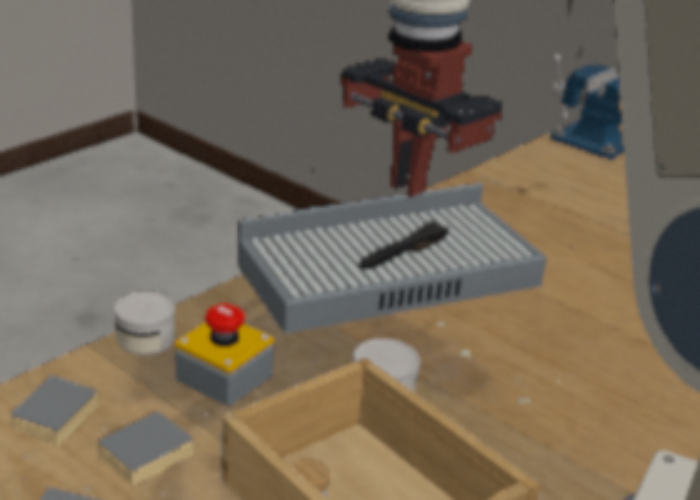

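The side view shows the brush still on the bed but turned about 6°. The fingers had not finished closing when I lifted, so I'll retry and wait longer.

```bash

python3 jog.py '[[0,1,30,0,0,-0.1],[0,0,30,0,0,0],[0,0,15,0,0,0],[0,0,7,0,0,0],[0,0,0,0,0,0]]' 60
python3 jog.py '[[0,0,0,0,0,0],[0,0,0,0,0,0],[0,0,0,0,0,0],[0,0,0,0,0,0],[0,0,0,0,0,0]]' 0
python3 jog.py '[[0,0,0,0,0,0],[0,0,0,0,0,0],[0,0,0,0,0,0],[0,0,0,0,0,0],[0,0,0,0,0,0]]'
```

```text
t: 7.55
ee_pos: [445.8, -261.2, 58.1]
orientation: [-2.462, -1.942, 0.003]
ft_force: [-0.7, 0.4, 0.4]
width: 54.2
grasp_force: 0.0
t: 7.97
ee_pos: [447.9, -262.3, 59.8]
orientation: [2.466, 1.946, 0.0]
ft_force: [0.2, 0.3, 0.1]
width: 28.4
grasp_force: 0.0
t: 8.38
ee_pos: [447.8, -262.3, 59.7]
orientation: [-2.467, -1.946, -0.0]
ft_force: [-0.4, 0.2, 0.5]
width: 14.9
grasp_force: 29.9
```

```bash

python3 jog.py '[[0,0,-10,0,0,0],[0,0,-20,0,0,0],[0,0,-30,0,0,0],[0,0,-20,0,0,0],[0,0,0,0,0,0]]'
python3 - <<'E'
from h import *
go([305,-215,140],down(-38))
E
```

```text
t: 8.8
ee_pos: [450.1, -263.6, 144.0]
orientation: [2.461, 1.942, 0.004]
ft_force: [0.5, -0.6, -0.5]
width: 15.2
grasp_force: 29.9
trans tool [  13.5 -152.4    2.9] rows 4 | rot [0.007 0.001 0.428] rows 4 | trans after rot [ -51.  -144.2    4. ]
```

```bash

python3 jog.py '[[3.4,-38,0,0,0,0],[3.4,-38,0,0,0,0],[3.4,-38,0,0,0,0],[3.4,-38,0,0,0,0],[0,0,0,0,0,0.107]]'
python3 jog.py '[[0,0,0,0,0,0.107],[0,0,0,0,0,0.107],[0,0,0,0,0,0.107],[0,0,0,0,0,0],[0,0,0,0,0,0]]'
python3 - <<'E'
from h import *
go([305,-215,21],down(-38))
S=cam("side");cv2.imwrite("pics/s2.png",cv2.resize(S["img"][60:260,300:620,::-1],None,fx=2.5,fy=2.5))
E
```

```text
t: 9.22
ee_pos: [295.3, -209.0, 138.3]
orientation: [-2.559, -1.806, 0.005]
ft_force: [-0.3, -0.0, -1.4]
width: 15.2
grasp_force: 29.9
t: 9.63
ee_pos: [303.0, -213.5, 139.6]
orientation: [-2.821, -1.382, 0.0]
ft_force: [-0.2, 0.1, -0.8]
width: 14.7
grasp_force: 29.9
trans tool [1.000e-01 2.500e+00 1.186e+02] rows 3 | rot [-0.     0.     0.003] rows 1 | trans after rot [1.000e-01 2.500e+00 1.186e+02]
```

View pics/s2.png

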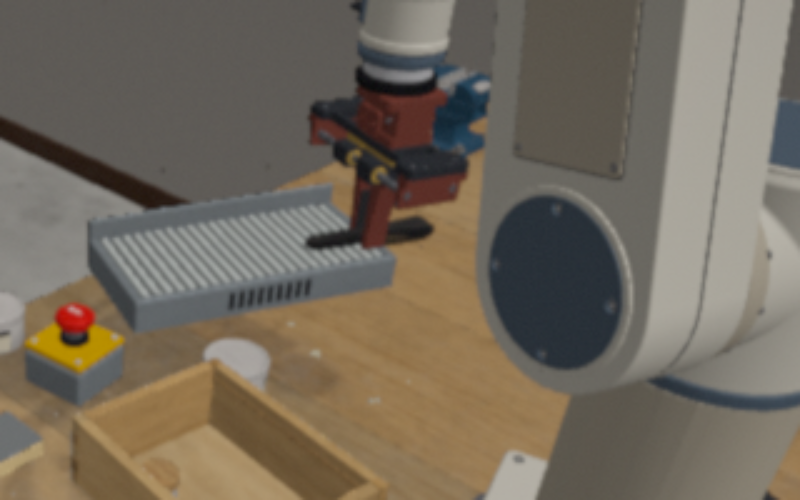

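The brush is held level in the fingers, off the bed. Now I'll lower it to the bench.

```bash

python3 jog.py '[[0,0,35,0,0,0],[0,0,35,0,0,0],[0,0,30,0,0,0],[0,0,12,0,0,0],[0,0,6,0,0,0]]'
python3 jog.py '[[0,0,0,0,0,0],[0,0,0,0,0,0]]'
python3 jog.py '[[0,0,0,0,0,0],[0,0,0,0,0,0],[0,0,0,0,0,0],[0,0,0,0,0,0]]' 60
python3 jog.py '[[0,0,-20,0,0,0],[0,0,-40,0,0,0],[0,0,-40,0,0,0],[0,0,-40,0,0,0],[0,0,0,0,0,0]]'
python3 - <<'E'
from h import *
p,r,o=pose();print(o["qpos"].round(2),r.as_matrix()[:,1].round(2))
for n,b in zip("abcd",[(507,282,-76),(510,154,73.7),(619,158,-83.8),(612,309,78)]): go([b[0],b[1],200],down(b[2]-90 if b[2]>0 else b[2]+90));go([b[0],b[1],200],down(b[2]+90 if b[2]>0 else b[2]-90))
E
```

```text
t: 10.1
ee_pos: [302.1, -212.8, 19.7]
orientation: [-2.819, -1.38, 0.003]
ft_force: [0.7, 1.0, 3.4]
width: 15.0
grasp_force: 29.9
t: 10.27
ee_pos: [303.3, -213.7, 21.9]
orientation: [-2.822, -1.379, 0.0]
ft_force: [0.6, -0.2, -0.7]
width: 14.8
grasp_force: 29.9
t: 10.6
ee_pos: [303.6, -214.0, 22.4]
orientation: [2.822, 1.377, 0.001]
ft_force: [0.8, 0.5, -0.2]
width: 38.1
grasp_force: 0.0
t: 11.02
ee_pos: [306.2, -215.9, 168.1]
orientation: [2.813, 1.373, 0.009]
ft_force: [0.1, -0.8, 0.6]
width: 59.7
grasp_force: 0.0
[-0.65  0.17  2.22  0.    0.74  0.02] [ 0.79 -0.62  0.01]
trans tool [ 516.  -147.8  -33.6] rows 14 | rot [ 0.012  0.005 -0.907] rows 8 | trans after rot [434.6 315.3 -31.9]
trans tool [ 516.  -147.8  -33.6] rows 14 | rot [ 0.007 -0.014  2.234] rows 18 | trans after rot [-434.6 -315.3  -31.9]
trans tool [417.  -66.6 -32.6] rows 11 | rot [ 0.012  0.002 -0.378] rows 4 | trans after rot [412.3  91.8 -31.9]
trans tool [417.  -66.6 -32.6] rows 11 | rot [ 0.003 -0.017  2.763] rows 23 | trans after rot [-412.3  -91.8  -31.9]
trans tool [487.2  16.8 -31.6] rows 12 | rot [ 0.012  0.005 -0.771] rows 7 | trans after rot [338.  351.3 -31.9]
trans tool [487.2  16.8 -31.6] rows 12 | rot [ 0.006 -0.015  2.37 ] rows 19 | trans after rot [-338.  -351.3  -31.9]
trans tool [601.9 -81.6 -32.8] rows 15 | rot [ 0.012  0.003 -0.453] rows 4 | trans after rot [577.  190.  -31.9]
trans tool [601.9 -81.6 -32.8] rows 15 | rot [ 0.004 -0.017  2.688] rows 22 | trans after rot [-577.  -190.   -31.9]
```

```bash

python3 jog.py '[[0,0,0,0,0.12,0],[0,0,0,0,0.12,0],[0,0,0,0,0.12,0],[0,0,0,0,0.12,0],[0,0,0,0,0,0]]'
python3 - <<'E'
from h import *
p,r,o=pose();print(o["qpos"].round(2),r.as_matrix()[:,2].round(2))
T,S=cam("top"),cam("side");
for n,d in(("top",T),("side",S)): cv2.imwrite(f"pics/{n}3.png",d["img"][:,:,::-1])
h=cv2.cvtColor(T["img"],cv2.COLOR_RGB2HSV)
for c in blobs((h[...,1]<60)&(h[...,2]>60)&(h[...,2]<175),300,600): print(rect(T,c,20))
E
```

```text
t: 11.43
ee_pos: [301.4, -214.7, 160.7]
orientation: [-2.6, -1.261, -0.576]
ft_force: [-1.2, -1.1, 1.0]
width: 60.0
grasp_force: 0.0
[-0.98  0.27  2.21  0.55  0.89 -0.71] [ 0.26  0.34 -0.91]
(array([507.33557129, 282.07666016]), (70.65990447998047, 53.86640930175781), -76.2571029663086)
(array([510.22753906, 154.86593628]), (71.16409301757812, 54.523014068603516), 73.94454193115234)
(array([618.96032715, 157.82046509]), (70.51105499267578, 54.207725524902344), -83.59237432479858)
(array([611.83795166, 309.44543457]), (72.24219512939453, 54.83285903930664), 78.10548400878906)
```

View pics/side3.png

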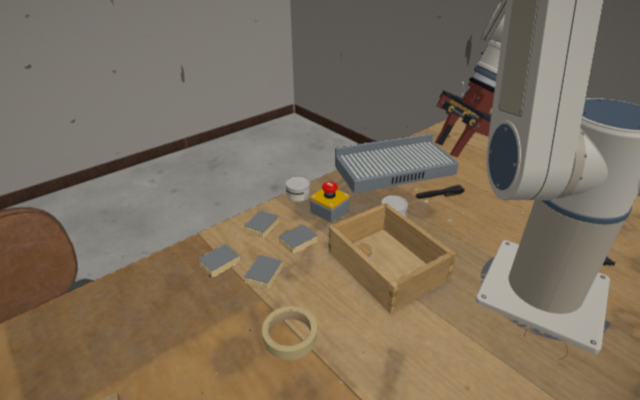

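The side view shows the brush lying on the bench, off the bed, with the blocks undisturbed. Tilting to the left drives joint 4 positive, which has range to spare, so I'll place the blocks with the tool pointing left.

```bash
cat >> h.py <<'E'
EX=np.array([.786,-.618,0]);EY=np.array([.618,.786,0]);B0=np.array([458,-267,0.])
TILT=0.26
def pick(cx,cy,ys,lift=0):
    """block centre, yaw of its short side -> TCP pose"""
    D=down(ys); R=D*Ro.from_rotvec([0,-TILT,0])
    C=np.array([cx,cy,10])+D.apply([10,0,0]); return C-12*R.apply([0,0,1])+[0,0,lift],R
def place(off,bx,by,lift=0):
    """off: block centre in tool frame -> TCP pose with the block upright at bed (bx,by)"""
    R=down(-38.2)*Ro.from_rotvec([0,np.pi/2-TILT,0])
    C=B0+bx*EX+by*EY+[0,0,76+lift]; return C-R.apply(off),R
def faces():
    T=cam("top");h=cv2.cvtColor(T["img"],cv2.COLOR_RGB2HSV);out=[]
    for c in blobs((h[...,1]<60)&(h[...,2]>60)&(h[...,2]<175),300,600):
        q,s,a=rect(T,c,20)
        if q[1]>70 and s[0]<80: out.append((q.round(1),round(a-90 if a>0 else a+90,1)))
    return out
E
python3 - <<'E'
from h import *
T,S=cam("top"),cam("side")
f=lambda x,y,n:(x/2.5+(200 if n=="t" else 190),y/2.5+(140 if n=="t" else 120))
print(tri(T,f(245,228,"t"),S,f(350,267,"s")),tri(T,f(375,287,"t"),S,f(490,215,"s")))
print(faces())
p,R=pick(510.2,154.9,-16.1,130); print(p); go(p,R)
c,r,o=pose(); go(c,R)
E
```

```text
(array([425.84485472, 139.93517658,  71.17825571]), np.float64(3.5417677025421628)) (array([362.07265047,  -4.05089189,  67.31167363]), np.float64(0.955781368673665))
[(array([507.3, 282.1]), 13.7), (array([510.2, 154.4]), -16.3), (array([619. , 157.8]), 6.4), (array([611.7, 309.5]), -11.9)]
[513.82865298 167.47176316 151.59667974]
trans tool [386.  -66.2 188.7] rows 11 | rot [ 0.027 -0.685 -0.387] rows 7 | trans after rot [411.6  98.  -99.7]
trans tool [0. 0. 0.] rows 0 | rot [ 0.027 -0.685 -0.387] rows 7 | trans after rot [0. 0. 0.]
```

```bash

python3 jog.py '[[0,0,0,0.004,-0.098,-0.055],[0,0,0,0.004,-0.098,-0.055],[0,0,0,0.004,-0.098,-0.055],[0,0,0,0.004,-0.098,-0.055],[0,0,0,0.004,-0.098,-0.055]]' 80
python3 jog.py '[[0,0,0,0.004,-0.098,-0.055],[0,0,0,0.004,-0.098,-0.055],[37.4,8.9,-9,0,0,0],[37.4,8.9,-9,0,0,0],[37.4,8.9,-9,0,0,0]]'
python3 jog.py '[[37.4,8.9,-9,0,0,0],[37.4,8.9,-9,0,0,0],[37.4,8.9,-9,0,0,0],[37.4,8.9,-9,0,0,0],[37.4,8.9,-9,0,0,0]]'
python3 jog.py '[[37.4,8.9,-9,0,0,0],[37.4,8.9,-9,0,0,0],[37.4,8.9,-9,0,0,0],[0,0,0,0,0,0],[0,0,0,0,0,0]]'
python3 - <<'E'
from h import *
p,R=pick(510.2,154.6,-16.2,40); go(p,R);p,R=pick(510.2,154.6,-16.2,0); go(p,R)
p,R=pick(510.2,154.6,-16.2,0);print(R.inv().apply([0,0,-40]))
E
```

```text
t: 12.1
ee_pos: [303.8, -212.6, 162.2]
orientation: [2.555, 1.717, -0.061]
ft_force: [-0.1, -0.2, -0.8]
width: 80.1
grasp_force: 0.0
t: 12.52
ee_pos: [361.2, -106.8, 158.9]
orientation: [2.373, 1.783, -0.308]
ft_force: [0.1, -1.3, 0.1]
width: 79.7
grasp_force: 0.0
t: 12.93
ee_pos: [457.4, 66.1, 154.3]
orientation: [2.372, 1.784, -0.307]
ft_force: [-0.1, -0.2, 0.6]
width: 80.1
grasp_force: 0.0
t: 13.35
ee_pos: [515.0, 168.8, 151.3]
orientation: [2.371, 1.786, -0.307]
ft_force: [-0.7, -1.4, 0.4]
width: 80.4
grasp_force: 0.0
trans tool [21.1 -0.8 87.2] rows 3 | rot [ 0.003 -0.001  0.003] rows 1 | trans after rot [21.2 -0.7 87.2]
trans tool [ 31.4  -0.9 125.9] rows 4 | rot [ 0.003 -0.001  0.003] rows 1 | trans after rot [ 31.5  -0.7 125.8]
[1.02832221e+01 5.55111512e-16 3.86555991e+01]
```

```bash

python3 jog.py '[[9,-0.8,35,0,0,0],[9,0,35,0,0,0],[8,0,32,0,0,0],[4,0,16,0,0,0],[1,0,4,0,0,0]]'
python3 jog.py '[[0,0,2,0,0,0],[0,0,0,0,0,0],[0,0,0,0,0,0]]'
python3 - <<'E'
from h import *
p,R=pick(510.2,154.6,-16.2,0); go(p,R)
E
```

```text
t: 13.77
ee_pos: [510.3, 163.4, 22.8]
orientation: [2.376, 1.783, -0.319]
ft_force: [0.8, 0.3, 0.5]
width: 79.8
grasp_force: 0.0
t: 14.02
ee_pos: [514.1, 164.4, 24.8]
orientation: [2.377, 1.781, -0.307]
ft_force: [0.3, -0.5, -0.0]
width: 79.9
grasp_force: 0.0
trans tool [ 3.3 -1.   2.5] rows 1 | rot [ 0.001 -0.002 -0.002] rows 1 | trans after rot [ 3.3 -1.   2.5]
```

```bash

python3 jog.py '[[3,-1,2.5,0,0,0],[0,0,0,0,0,0],[0,0,0,0,0,0]]'
python3 jog.py '[[0,0,0,0,0,0],[0,0,0,0,0,0],[0,0,0,0,0,0],[0,0,0,0,0,0],[0,0,0,0,0,0]]' 0
python3 jog.py '[[0,0,0,0,0,0],[0,0,0,0,0,0],[0,0,0,0,0,0]]'
python3 - <<'E'
from h import *
c,r,o=pose(); off=r.inv().apply(np.array([510.2,154.6,10])-c); print("off",off.round(1))
print("up120",r.inv().apply([0,0,150]).round(1))
np.save("off.npy",off)
E
```

```text
t: 14.27
ee_pos: [513.5, 166.9, 20.8]
orientation: [2.377, 1.782, -0.308]
ft_force: [1.2, -0.7, 0.9]
width: 80.0
grasp_force: 0.0
t: 14.68
ee_pos: [513.1, 166.6, 20.2]
orientation: [2.377, 1.782, -0.31]
ft_force: [0.5, -0.2, 0.4]
width: 55.8
grasp_force: 30.0
t: 14.93
ee_pos: [513.1, 166.6, 20.2]
orientation: [2.377, 1.782, -0.31]
ft_force: [-1.1, -0.2, 2.3]
width: 55.2
grasp_force: 30.0
off [-9.3  0.6 13.1]
up120 [-3.85e+01 -1.00e-01 -1.45e+02]
```

```bash

python3 jog.py '[[-2.6,0,-9.7,0,0,0],[-9.6,0,-36,0,0,0],[-9.6,0,-36,0,0,0],[-9.6,0,-36,0,0,0],[-7,0,-27,0,0,0]]'
python3 - <<'E'
from h import *
off=np.load("off.npy"); off[1]=0; np.save("off.npy",off)
p,R=place(off,-20,105,70); print(p,R.apply([0,0,1])); go(p,R)
E
```

```text
t: 15.35
ee_pos: [513.6, 166.8, 173.2]
orientation: [2.377, 1.782, -0.307]
ft_force: [1.0, -0.3, -0.9]
width: 56.0
grasp_force: 30.0
[ 500.84757238 -180.14437237  158.35478854] [ 0.59762368  0.75944423 -0.25708055]
trans tool [-321.7   85.   100.2] rows 9 | rot [-0.212  1.547  0.367] rows 13 | trans after rot [ -86.5  204.5 -267.3]
```

```bash

python3 jog.py '[[-35.7,9.4,10,0,0,0],[-35.7,9.4,10,0,0,0],[-35.7,9.4,10,0,0,0],[-35.7,9.4,10,0,0,0],[-35.7,9.4,10,0,0,0]]'
python3 jog.py '[[-35.7,9.4,10,0,0,0],[-35.7,9.4,10,0,0,0],[-35.7,9.4,10,0,0,0],[-35.7,9.4,10,0,0,0],[0,0,0,-0.016,0.119,0.028]]'
python3 jog.py '[[0,0,0,-0.016,0.119,0.028],[0,0,0,-0.016,0.119,0.028],[0,0,0,-0.016,0.119,0.028],[0,0,0,-0.016,0.119,0.028],[0,0,0,-0.016,0.119,0.028]]'
python3 jog.py '[[0,0,0,-0.016,0.119,0.028],[0,0,0,-0.016,0.119,0.028],[0,0,0,-0.016,0.119,0.028],[0,0,0,-0.016,0.119,0.028],[0,0,0,-0.016,0.119,0.028]]'
python3 jog.py '[[0,0,0,-0.016,0.119,0.028],[0,0,0,-0.016,0.119,0.028],[0,0,0,0,0,0],[0,0,0,0,0,0]]'
python3 - <<'E'
from h import *
off=np.load("off.npy")
p,R=place(off,-20,105,2); go(p,R); print(pose()[2]["qpos"].round(2), R.inv().apply([0,0,-66]).round(1))
S=cam("side");cv2.imwrite("pics/s4.png",cv2.resize(S["img"][60:260,240:560,::-1],None,fx=2.5,fy=2.5))
E
```

```text
t: 15.77
ee_pos: [505.9, -26.0, 168.1]
orientation: [2.376, 1.782, -0.309]
ft_force: [0.7, -0.2, 0.4]
width: 56.2
grasp_force: 30.0
t: 16.18
ee_pos: [501.0, -180.8, 165.4]
orientation: [2.452, 1.791, -0.156]
ft_force: [-0.7, 1.3, -1.9]
width: 55.8
grasp_force: 30.0
t: 16.6
ee_pos: [501.7, -178.1, 167.1]
orientation: [-2.442, -1.549, -0.649]
ft_force: [-0.5, 1.0, -0.5]
width: 55.9
grasp_force: 30.0
t: 17.02
ee_pos: [501.3, -178.7, 166.6]
orientation: [-2.097, -1.119, -1.279]
ft_force: [-0.0, 0.9, -1.6]
width: 55.6
grasp_force: 30.0
t: 17.35
ee_pos: [500.3, -177.5, 163.9]
orientation: [-1.927, -0.937, -1.47]
ft_force: [0.2, -0.3, 0.0]
width: 55.5
grasp_force: 30.0
trans tool [-71.4   2.4  17.6] rows 2 | rot [-0.005  0.005 -0.004] rows 1 | trans after rot [-71.5   2.   17.3]
[-0.91  0.77  1.96  1.24  1.43 -1.16] [-63.8   0.   17. ]
```

View pics/s4.png

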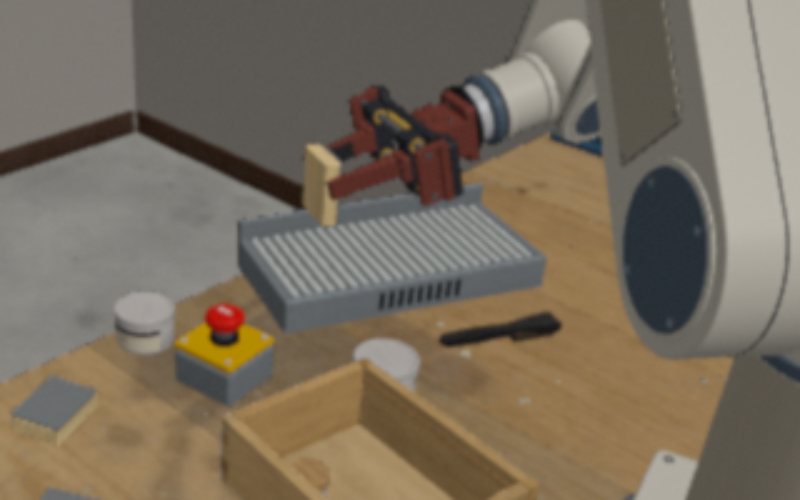

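The block is held upright above the left end of the bed. Now I'll lower it.

```bash

python3 jog.py '[[-25,1,6,0,0,0],[-25,1,6,0,0,0],[-15,0,4,0,0,0],[-5,0,1,0,0,0],[0,0,0,0,0,0]]'
python3 jog.py '[[0,0,0,0,0,0],[0,0,0,0,0,0]]'
python3 - <<'E'
from h import *
off=np.load("off.npy")
p,R=place(off,-20,105,0); go(p,R)
E
```

```text
t: 17.82
ee_pos: [501.7, -179.7, 93.7]
orientation: [-1.926, -0.942, -1.472]
ft_force: [0.2, 0.7, -0.3]
width: 55.7
grasp_force: 30.0
t: 17.98
ee_pos: [501.7, -180.1, 94.8]
orientation: [-1.926, -0.942, -1.474]
ft_force: [-0.4, -1.1, -0.7]
width: 55.7
grasp_force: 30.0
trans tool [-6.3 -0.6  1.1] rows 1 | rot [-0.005  0.004  0.002] rows 1 | trans after rot [-6.3 -0.6  1.1]
```

```bash

python3 jog.py '[[-3,0,0.7,0,0,0],[-2,0,0.5,0,0,0],[0,0,0,0,0,0],[0,0,0,0,0,0]]'
python3 jog.py '[[-1,0,0.3,0,0,0],[0,0,0,0,0,0],[0,0,0,0,0,0]]'
python3 jog.py '[[-1,0,0.3,0,0,0],[0,0,0,0,0,0],[0,0,0,0,0,0]]'
```

```text
t: 18.32
ee_pos: [501.3, -180.3, 88.7]
orientation: [-1.925, -0.938, -1.475]
ft_force: [-0.8, -0.4, 3.5]
width: 56.0
grasp_force: 30.0
t: 18.57
ee_pos: [501.3, -180.3, 88.6]
orientation: [-1.922, -0.937, -1.477]
ft_force: [-2.9, -2.7, 9.6]
width: 55.8
grasp_force: 30.0
t: 18.82
ee_pos: [501.2, -180.2, 88.5]
orientation: [-1.921, -0.937, -1.479]
ft_force: [-4.9, -4.2, 14.2]
width: 55.7
grasp_force: 30.0
```

```bash

python3 jog.py '[[1.5,0,-0.4,0,0,0],[0,0,0,0,0,0],[0,0,0,0,0,0]]'
python3 jog.py '[[0,0,0,0,0,0],[0,0,0,0,0,0],[0,0,0,0,0,0]]' 70
python3 jog.py '[[0,0,0,0,0,0],[0,0,-10,0,0,0],[0,0,-30,0,0,0],[0,0,-40,0,0,0],[0,0,0,0,0,0]]'
python3 - <<'E'
from h import *
S,T=cam("side"),cam("top")
a=np.hstack([cv2.resize(S["img"][100:240,300:480],None,fx=2.2,fy=2.2),cv2.resize(T["img"][140:280,360:540],None,fx=2.2,fy=2.2)])
cv2.imwrite("pics/s5.png",a[:,:,::-1]); print(faces())
p,R=pick(619,157.8,6.4,150);print(p);go(p,R)
E
```

```text
t: 19.07
ee_pos: [501.2, -180.2, 88.6]
orientation: [-1.924, -0.938, -1.476]
ft_force: [-2.6, -2.3, 7.0]
width: 55.8
grasp_force: 30.0
t: 19.32
ee_pos: [501.0, -179.8, 87.2]
orientation: [-1.926, -0.938, -1.472]
ft_force: [-1.1, 0.0, 0.4]
width: 68.9
grasp_force: 0.0
t: 19.73
ee_pos: [452.0, -246.3, 109.4]
orientation: [-1.93, -0.939, -1.477]
ft_force: [-0.1, -0.8, -0.4]
width: 69.8
grasp_force: 0.0
[(array([507.3, 282.1]), 13.7), (array([618.8, 157.8]), 6.2), (array([611.8, 309.4]), -11.9)]
[617.54143274 170.80342005 171.59667974]
trans tool [ 171.7 -124.8  394.9] rows 11 | rot [ 0.427 -1.482 -0.743] rows 14 | trans after rot [ 362.1  209.2 -161.7]
```

View pics/s5.png

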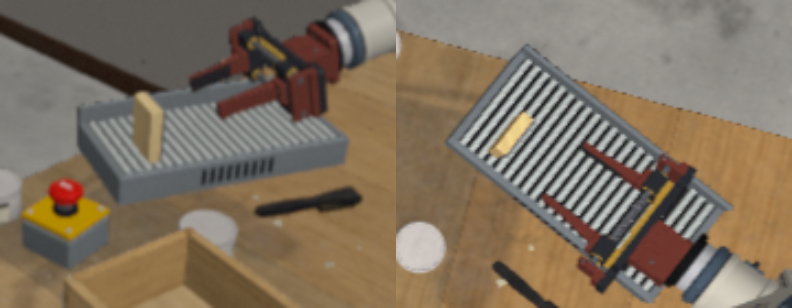

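Block 1 stands on the bed and the other three are unmoved. Next is the far-right block.

```bash

python3 jog.py '[[38,0,-10,0,0,0],[39,0,-11,0,0,0],[0,0,0,0.0305,-0.106,-0.053],[0,0,0,0.0305,-0.106,-0.053],[0,0,0,0.0305,-0.106,-0.053]]' 80
python3 jog.py '[[0,0,0,0.0305,-0.106,-0.053],[0,0,0,0.0305,-0.106,-0.053],[0,0,0,0.0305,-0.106,-0.053],[0,0,0,0.0305,-0.106,-0.053],[0,0,0,0.0305,-0.106,-0.053]]'
python3 jog.py '[[0,0,0,0.0305,-0.106,-0.053],[0,0,0,0.0305,-0.106,-0.053],[0,0,0,0.0305,-0.106,-0.053],[0,0,0,0.0305,-0.106,-0.053],[0,0,0,0.0305,-0.106,-0.053]]'
python3 jog.py '[[0,0,0,0.0305,-0.106,-0.053],[34.8,19,-7.7,0,0,0],[34.8,19,-7.7,0,0,0],[34.8,19,-7.7,0,0,0],[34.8,19,-7.7,0,0,0]]'
python3 jog.py '[[34.8,19,-7.7,0,0,0],[34.8,19,-7.7,0,0,0],[34.8,19,-7.7,0,0,0],[34.8,19,-7.7,0,0,0],[34.8,19,-7.7,0,0,0]]'
python3 jog.py '[[34.8,19,-7.7,0,0,0],[34.8,19,-7.7,0,0,0],[0,0,0,0,0,0],[0,0,0,0,0,0]]'
python3 - <<'E'
from h import *
print(pose()[0])
p,R=pick(618.8,157.8,6.3); go(p,R)
E
```

```text
t: 20.3
ee_pos: [453.7, -240.7, 188.1]
orientation: [-2.096, -1.309, -1.197]
ft_force: [-0.1, 0.5, 0.1]
width: 80.2
grasp_force: 0.0
t: 20.72
ee_pos: [454.0, -240.4, 188.4]
orientation: [-2.26, -1.892, -0.613]
ft_force: [-1.2, -0.1, -0.2]
width: 79.9
grasp_force: 0.0
t: 21.13
ee_pos: [454.2, -240.0, 188.6]
orientation: [2.045, 2.189, -0.12]
ft_force: [-0.4, -0.1, 0.5]
width: 79.8
grasp_force: 0.0
t: 21.55
ee_pos: [512.7, -88.1, 181.2]
orientation: [1.955, 2.193, -0.26]
ft_force: [-0.4, 0.3, -0.3]
width: 80.1
grasp_force: 0.0
t: 21.97
ee_pos: [586.8, 99.6, 173.2]
orientation: [1.955, 2.193, -0.26]
ft_force: [1.0, -1.0, 0.7]
width: 80.0
grasp_force: 0.0
t: 22.3
ee_pos: [616.6, 174.2, 169.6]
orientation: [1.952, 2.195, -0.26]
ft_force: [-0.6, -1.3, -0.7]
width: 80.2
grasp_force: 0.0
[616.59226836 174.23063454 169.6353043 ]
trans tool [ 34.8   0.9 143.9] rows 4 | rot [-0.001  0.001  0.008] rows 1 | trans after rot [ 34.7   0.4 144. ]
```

```bash

python3 jog.py '[[9,0.8,35,0,0,0],[9,0,35,0,0,0],[9,0,35,0,0,0],[5,0,25,0,0,0],[2,0,9,0,0,0]]'
python3 jog.py '[[0,0,0,0,0,0],[0,0,0,0,0,0],[0,0,0,0,0,0]]'
python3 - <<'E'
from h import *
print(pose()[0])
p,R=pick(618.8,157.8,6.3); go(p,R)
E
```

```text
t: 22.72
ee_pos: [614.3, 166.3, 23.6]
orientation: [1.958, 2.193, -0.27]
ft_force: [0.4, -0.3, -0.1]
width: 80.0
grasp_force: 0.0
t: 22.97
ee_pos: [619.4, 168.7, 29.7]
orientation: [1.957, 2.189, -0.255]
ft_force: [-0.6, -0.2, 0.8]
width: 80.3
grasp_force: 0.0
[619.38875647 168.65299784  29.73556051]
trans tool [ 4.4 -1.8  7.3] rows 1 | rot [0.001 0.    0.002] rows 1 | trans after rot [ 4.4 -1.8  7.3]
```

```bash

python3 jog.py '[[2,-1.8,4,0,0,0],[2.4,0,4,0,0,0],[0,0,0,0,0,0],[0,0,0,0,0,0]]'
python3 jog.py '[[0,0,0,0,0,0],[0,0,0,0,0,0],[0,0,0,0,0,0],[0,0,0,0,0,0],[0,0,0,0,0,0]]' 0
python3 jog.py '[[0,0,0,0,0,0],[0,0,0,0,0,0],[0,0,0,0,0,0]]'
python3 - <<'E'
from h import *
c,r,o=pose(); off=r.inv().apply(np.array([618.8,157.8,10])-c); print("off",off.round(1)); off[1]=0
np.save("off.npy",off)
c=c+[0,0,160]
p,R=place(off,-20,45,75); print(p,r.inv().apply([0,0,160]).round(1),"trans",r.inv().apply(p-c).round(1),"rot",(r.inv()*R).as_rotvec().round(3))
E
```

```text
t: 23.3
ee_pos: [616.6, 170.8, 19.4]
orientation: [1.956, 2.19, -0.257]
ft_force: [0.8, 0.4, 0.5]
width: 80.3
grasp_force: 0.3
t: 23.72
ee_pos: [616.5, 170.5, 19.3]
orientation: [1.957, 2.19, -0.258]
ft_force: [-0.1, 0.4, 2.9]
width: 55.8
grasp_force: 31.7
t: 23.97
ee_pos: [616.6, 170.5, 19.3]
orientation: [1.957, 2.19, -0.258]
ft_force: [-0.1, -0.5, 4.7]
width: 55.9
grasp_force: 31.8
off [-10.    0.8  12.3]
[ 464.34762156 -226.56726134  163.84068698] [ -41.3   -0.2 -154.6] trans [-360.7 -195.7  112.5] rot [-0.433  1.485  0.745]
```

```bash

python3 jog.py '[[-2.6,0,-9.7,0,0,0],[-9.7,0,-36,0,0,0],[-9.7,0,-36,0,0,0],[-9.7,0,-36,0,0,0],[-9.7,0,-36,0,0,0]]'
python3 jog.py '[[-32.8,-17.8,10.2,0,0,0],[-32.8,-17.8,10.2,0,0,0],[-32.8,-17.8,10.2,0,0,0],[-32.8,-17.8,10.2,0,0,0],[-32.8,-17.8,10.2,0,0,0]]'
python3 jog.py '[[-32.8,-17.8,10.2,0,0,0],[-32.8,-17.8,10.2,0,0,0],[-32.8,-17.8,10.2,0,0,0],[-32.8,-17.8,10.2,0,0,0],[-32.8,-17.8,10.2,0,0,0]]'
python3 jog.py '[[-32.8,-17.8,10.2,0,0,0],[0,0,0,-0.031,0.106,0.0532],[0,0,0,-0.031,0.106,0.0532],[0,0,0,-0.031,0.106,0.0532],[0,0,0,-0.031,0.106,0.0532]]'
python3 jog.py '[[0,0,0,-0.031,0.106,0.0532],[0,0,0,-0.031,0.106,0.0532],[0,0,0,-0.031,0.106,0.0532],[0,0,0,-0.031,0.106,0.0532],[0,0,0,-0.031,0.106,0.0532]]'
python3 jog.py '[[0,0,0,-0.031,0.106,0.0532],[0,0,0,-0.031,0.106,0.0532],[0,0,0,-0.031,0.106,0.0532],[0,0,0,-0.031,0.106,0.0532],[0,0,0,-0.031,0.106,0.0532]]'
python3 jog.py '[[0,0,0,0,0,0],[0,0,0,0,0,0],[0,0,0,0,0,0]]'
python3 - <<'E'
from h import *
off=np.load("off.npy")
p,R=place(off,-20,45,2); go(p,R); print(pose()[2]["qpos"].round(2))
S=cam("side");cv2.imwrite("pics/s6.png",cv2.resize(S["img"][60:260,240:560,::-1],None,fx=1.5,fy=1.5))
E
```

```text
t: 24.38
ee_pos: [615.7, 169.9, 179.6]
orientation: [1.957, 2.191, -0.26]
ft_force: [1.1, 0.0, -0.3]
width: 55.9
grasp_force: 30.0
t: 24.8
ee_pos: [545.9, -11.6, 171.5]
orientation: [1.957, 2.191, -0.259]
ft_force: [1.2, -0.6, -0.9]
width: 56.0
grasp_force: 30.0
t: 25.22
ee_pos: [476.7, -192.2, 164.7]
orientation: [1.957, 2.19, -0.259]
ft_force: [0.4, 0.4, -0.5]
width: 56.0
grasp_force: 30.0
t: 25.63
ee_pos: [464.8, -227.2, 164.4]
orientation: [-2.281, -2.096, -0.352]
ft_force: [0.8, 0.4, -0.9]
width: 56.2
grasp_force: 30.0
t: 26.05
ee_pos: [464.7, -227.7, 164.2]
orientation: [-2.181, -1.536, -1.002]
ft_force: [0.4, 0.3, -1.6]
width: 55.6
grasp_force: 30.0
t: 26.47
ee_pos: [464.4, -228.0, 163.7]
orientation: [-1.925, -0.931, -1.487]
ft_force: [0.4, 1.6, -1.9]
width: 55.7
grasp_force: 30.0
t: 26.72
ee_pos: [464.5, -227.0, 163.4]
orientation: [-1.928, -0.94, -1.479]
ft_force: [1.2, 0.2, -0.6]
width: 55.7
grasp_force: 30.0
trans tool [-69.9  -0.6  19.2] rows 2 | rot [0.    0.003 0.003] rows 1 | trans after rot [-70.   -0.4  18.9]
[-1.02  0.78  1.92  1.14  1.48 -1.16]
```

View pics/s6.png

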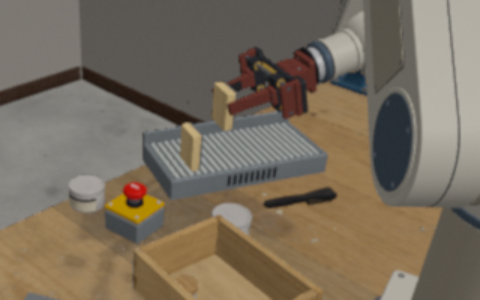

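Block 1 is standing, and block 2 is held upright beyond it. I'll lower it.

```bash

python3 jog.py '[[-25,0,7,0,0,0],[-25,0,7,0,0,0],[-14,0,4,0,0,0],[-5,0,1,0,0,0],[0,0,0,0,0,0]]'
python3 jog.py '[[-2,0,0.5,0,0,0],[0,0,0,0,0,0],[0,0,0,0,0,0],[0,0,0,0,0,0]]'
python3 - <<'E'
from h import *
off=np.load("off.npy")
p,R=place(off,-20,45,0); go(p,R)
E
```

```text
t: 27.18
ee_pos: [465.1, -226.3, 91.7]
orientation: [-1.927, -0.938, -1.48]
ft_force: [-0.1, 0.2, -0.3]
width: 55.5
grasp_force: 30.0
t: 27.52
ee_pos: [464.9, -226.8, 90.3]
orientation: [-1.927, -0.937, -1.482]
ft_force: [0.3, 0.2, -1.7]
width: 55.7
grasp_force: 30.0
trans tool [-1.5 -0.6  0.3] rows 1 | rot [0.001 0.001 0.002] rows 1 | trans after rot [-1.5 -0.6  0.3]
```

```bash

python3 jog.py '[[-1,0,0.3,0,0,0],[-1,0,0.3,0,0,0],[0,0,0,0,0,0],[0,0,0,0,0,0]]'
python3 jog.py '[[0,0,0,0,0,0],[0,0,0,0,0,0],[0,0,0,0,0,0]]' 70
python3 jog.py '[[0,0,0,0,0,0],[0,0,-10,0,0,0],[0,0,-30,0,0,0],[0,0,-40,0,0,0],[0,0,0,0,0,0]]'
python3 - <<'E'
from h import *
S,T=cam("side"),cam("top")
a=np.hstack([cv2.resize(S["img"][100:240,300:480],None,fx=2.2,fy=2.2),cv2.resize(T["img"][140:280,360:540],None,fx=2.2,fy=2.2)])
cv2.imwrite("pics/s7.png",a[:,:,::-1]); print(faces())
c,r,o=pose(); up=r.inv().apply([0,0,80]); c=c+[0,0,80]
for b in((507.3,282.1,13.7),(611.8,309.4,-11.9)):
    p,R=pick(*b,150); print(up.round(1),"rot",(r.inv()*R).as_rotvec().round(3),"then trans",R.inv().apply(p-c).round(1))
E
```

```text
t: 27.85
ee_pos: [464.8, -226.8, 88.6]
orientation: [-1.925, -0.935, -1.484]
ft_force: [-1.3, -2.6, 6.0]
width: 55.7
grasp_force: 30.0
t: 28.1
ee_pos: [464.7, -226.5, 87.4]
orientation: [-1.927, -0.935, -1.481]
ft_force: [-0.9, 0.5, -0.4]
width: 69.1
grasp_force: 0.0
t: 28.52
ee_pos: [415.0, -292.8, 109.2]
orientation: [-1.932, -0.937, -1.484]
ft_force: [-0.6, -1.1, -0.4]
width: 69.8
grasp_force: 0.0
[(array([507.3, 282.1]), 13.7), (array([611.8, 309.4]), -11.9)]
[ 77.3   0.1 -20.6] rot [ 0.503 -1.451 -0.866] then trans [ 531.1  223.2 -124.2]
[ 77.3   0.1 -20.6] rot [ 0.257 -1.539 -0.442] then trans [ 620.5   68.  -148. ]
```

View pics/s7.png

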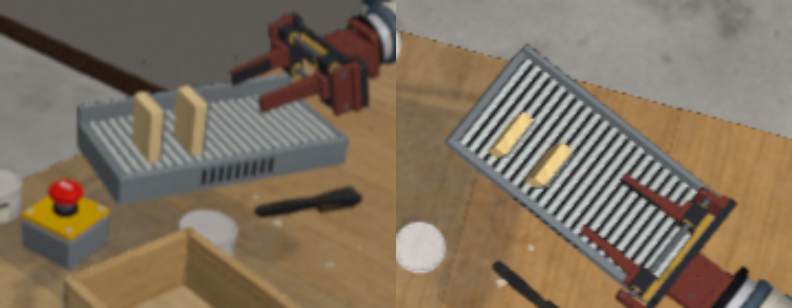

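Two blocks stand well apart, and both remaining blocks are unmoved. Next is the far-left block.

```bash

python3 jog.py '[[38,0,-10,0,0,0],[39,0,-11,0,0,0],[0,0,0,0.0198,-0.1184,-0.034],[0,0,0,0.0198,-0.1184,-0.034],[0,0,0,0.0198,-0.1184,-0.034]]' 80
python3 jog.py '[[0,0,0,0.0198,-0.1184,-0.034],[0,0,0,0.0198,-0.1184,-0.034],[0,0,0,0.0198,-0.1184,-0.034],[0,0,0,0.0198,-0.1184,-0.034],[0,0,0,0.0198,-0.1184,-0.034]]'
python3 jog.py '[[0,0,0,0.0198,-0.1184,-0.034],[0,0,0,0.0198,-0.1184,-0.034],[0,0,0,0.0198,-0.1184,-0.034],[0,0,0,0.0198,-0.1184,-0.034],[0,0,0,0.0198,-0.1184,-0.034]]'
python3 jog.py '[[38.8,4.25,-9.25,0,0,0],[38.8,4.25,-9.25,0,0,0],[38.8,4.25,-9.25,0,0,0],[38.8,4.25,-9.25,0,0,0],[38.8,4.25,-9.25,0,0,0]]'
python3 jog.py '[[38.8,4.25,-9.25,0,0,0],[38.8,4.25,-9.25,0,0,0],[38.8,4.25,-9.25,0,0,0],[38.8,4.25,-9.25,0,0,0],[38.8,4.25,-9.25,0,0,0]]'
python3 jog.py '[[38.8,4.25,-9.25,0,0,0],[38.8,4.25,-9.25,0,0,0],[38.8,4.25,-9.25,0,0,0],[38.8,4.25,-9.25,0,0,0],[38.8,4.25,-9.25,0,0,0]]'
python3 jog.py '[[38.8,4.25,-9.25,0,0,0],[0,0,0,0,0,0],[0,0,0,0,0,0],[0,0,0,0,0,0]]'
python3 - <<'E'
from h import *
print(pose()[0])
p,R=pick(611.8,309.4,-11.9); go(p,R)
E
```

```text
t: 29.08
ee_pos: [416.5, -287.1, 187.8]
orientation: [-2.17, -1.238, -1.162]
ft_force: [0.6, -0.0, -0.5]
width: 80.1
grasp_force: 0.0
t: 29.5
ee_pos: [416.9, -286.7, 188.2]
orientation: [-2.455, -1.701, -0.497]
ft_force: [-0.6, 0.8, -0.7]
width: 80.1
grasp_force: 0.0
t: 29.92
ee_pos: [417.1, -286.5, 188.4]
orientation: [2.292, 1.869, -0.305]
ft_force: [-0.3, -0.5, -0.6]
width: 80.0
grasp_force: 0.0
t: 30.33
ee_pos: [477.4, -93.7, 182.1]
orientation: [2.299, 1.871, -0.302]
ft_force: [0.5, -1.0, -0.1]
width: 79.6
grasp_force: 0.0
t: 30.75
ee_pos: [538.6, 97.1, 176.9]
orientation: [2.298, 1.872, -0.303]
ft_force: [0.7, -0.1, 0.1]
width: 79.9
grasp_force: 0.0
t: 31.17
ee_pos: [599.9, 287.6, 171.5]
orientation: [2.297, 1.871, -0.304]
ft_force: [1.1, -0.4, -0.1]
width: 79.6
grasp_force: 0.0
t: 31.5
ee_pos: [612.1, 323.0, 170.3]
orientation: [2.298, 1.87, -0.304]
ft_force: [-0.6, -0.1, -0.9]
width: 80.1
grasp_force: 0.0
[612.06233987 323.01534592 170.30201469]
trans tool [ 38.2   2.9 143.7] rows 4 | rot [-0.001  0.002  0.004] rows 1 | trans after rot [ 37.9   2.6 143.8]
```

```bash

python3 jog.py '[[9.5,1.4,36,0,0,0],[9.5,1.4,36,0,0,0],[9.5,0,36,0,0,0],[6,0,25,0,0,0],[2,0,9,0,0,0]]'
python3 jog.py '[[0,0,0,0,0,0],[0,0,0,0,0,0],[0,0,0,0,0,0]]'
python3 - <<'E'
from h import *
p,R=pick(611.8,309.4,-11.9); print(pose()[0]);go(p,R)
E
```

```text
t: 31.92
ee_pos: [612.8, 318.0, 20.5]
orientation: [2.3, 1.868, -0.312]
ft_force: [-1.4, -0.4, -0.1]
width: 80.2
grasp_force: 0.0
t: 32.17
ee_pos: [617.4, 321.6, 27.2]
orientation: [2.3, 1.868, -0.296]
ft_force: [0.1, 0.3, 0.6]
width: 80.0
grasp_force: 0.0
[617.41627118 321.60919528  27.24811788]
trans tool [ 1.4 -3.   5.5] rows 1 | rot [ 0.003 -0.002  0.001] rows 1 | trans after rot [ 1.4 -3.   5.5]
```

```bash

python3 jog.py '[[1,-3,2.5,0,0,0],[0,0,2.5,0,0,0],[0,0,0,0,0,0],[0,0,0,0,0,0]]'
python3 jog.py '[[0,0,0,0,0,0],[0,0,0,0,0,0],[0,0,0,0,0,0],[0,0,0,0,0,0],[0,0,0,0,0,0]]' 0
python3 jog.py '[[0,0,0,0,0,0],[0,0,0,0,0,0],[0,0,0,0,0,0]]'
python3 - <<'E'
from h import *
c,r,o=pose(); off=r.inv().apply(np.array([611.8,309.4,10])-c); print("off",off.round(1)); off[1]=0
np.save("off.npy",off)
c=c+[0,0,160]
p,R=place(off,-20,-15,75); print(p,r.inv().apply([0,0,160]).round(1),"trans",r.inv().apply(p-c).round(1),"rot",(r.inv()*R).as_rotvec().round(3))
E
```

```text
t: 32.5
ee_pos: [613.2, 321.8, 20.4]
orientation: [2.3, 1.869, -0.299]
ft_force: [-0.1, -0.3, 0.2]
width: 79.9
grasp_force: 0.0
t: 32.92
ee_pos: [613.2, 321.6, 19.8]
orientation: [2.3, 1.868, -0.3]
ft_force: [-0.3, 0.4, -0.4]
width: 56.2
grasp_force: 30.0
t: 33.17
ee_pos: [613.2, 321.6, 19.8]
orientation: [2.3, 1.868, -0.3]
ft_force: [0.1, 0.2, 0.5]
width: 55.8
grasp_force: 30.0
off [-9.3  1.1 12.7]
[ 426.92557827 -274.16192084  163.26723269] [ -41.1    0.  -154.6] trans [-596.2  -60.4  175.5] rot [-0.256  1.54   0.442]
```

```bash

python3 jog.py '[[-2.6,0,-9.7,0,0,0],[-9.7,0,-36,0,0,0],[-9.7,0,-36,0,0,0],[-9.7,0,-36,0,0,0],[-9.7,0,-36,0,0,0]]'
python3 jog.py '[[-37.3,-3.8,11,0,0,0],[-37.3,-3.8,11,0,0,0],[-37.3,-3.8,11,0,0,0],[-37.3,-3.8,11,0,0,0],[-37.3,-3.8,11,0,0,0]]'
python3 jog.py '[[-37.3,-3.8,11,0,0,0],[-37.3,-3.8,11,0,0,0],[-37.3,-3.8,11,0,0,0],[-37.3,-3.8,11,0,0,0],[-37.3,-3.8,11,0,0,0]]'
python3 jog.py '[[-37.3,-3.8,11,0,0,0],[-37.3,-3.8,11,0,0,0],[-37.3,-3.8,11,0,0,0],[-37.3,-3.8,11,0,0,0],[-37.3,-3.8,11,0,0,0]]'
python3 jog.py '[[-37.3,-3.8,11,0,0,0],[0,0,0,-0.0197,0.1185,0.034],[0,0,0,-0.0197,0.1185,0.034],[0,0,0,-0.0197,0.1185,0.034],[0,0,0,-0.0197,0.1185,0.034]]'
python3 jog.py '[[0,0,0,-0.0197,0.1185,0.034],[0,0,0,-0.0197,0.1185,0.034],[0,0,0,-0.0197,0.1185,0.034],[0,0,0,-0.0197,0.1185,0.034],[0,0,0,-0.0197,0.1185,0.034]]'
python3 jog.py '[[0,0,0,-0.0197,0.1185,0.034],[0,0,0,-0.0197,0.1185,0.034],[0,0,0,-0.0197,0.1185,0.034],[0,0,0,-0.0197,0.1185,0.034],[0,0,0,0,0,0]]'
python3 jog.py '[[0,0,0,0,0,0],[0,0,0,0,0,0]]'
python3 - <<'E'
from h import *
off=np.load("off.npy")
p,R=place(off,-20,-15,2); go(p,R); print(pose()[2]["qpos"].round(2))
S=cam("side");cv2.imwrite("pics/s8.png",cv2.resize(S["img"][60:260,240:560,::-1],None,fx=1.5,fy=1.5))
E
```

```text
t: 33.58
ee_pos: [612.7, 320.9, 181.1]
orientation: [2.3, 1.869, -0.301]
ft_force: [0.8, 0.2, -0.6]
width: 55.6
grasp_force: 30.0
t: 34.0
ee_pos: [553.8, 133.2, 174.5]
orientation: [2.299, 1.869, -0.299]
ft_force: [1.1, -0.5, -0.7]
width: 56.0
grasp_force: 30.0
t: 34.42
ee_pos: [495.5, -53.2, 169.2]
orientation: [2.299, 1.868, -0.299]
ft_force: [0.2, -0.2, -0.5]
width: 55.7
grasp_force: 30.0
t: 34.83
ee_pos: [437.1, -239.7, 163.9]
orientation: [2.299, 1.868, -0.3]
ft_force: [1.3, -0.5, -1.7]
width: 55.8
grasp_force: 30.0
t: 35.25
ee_pos: [427.2, -276.1, 164.0]
orientation: [-2.491, -1.778, -0.359]
ft_force: [-0.7, 0.5, -2.3]
width: 55.7
grasp_force: 30.0
t: 35.67
ee_pos: [426.6, -276.7, 163.6]
orientation: [-2.235, -1.328, -1.057]
ft_force: [-0.2, -0.1, -2.0]
width: 55.9
grasp_force: 30.0
t: 36.08
ee_pos: [424.9, -275.3, 159.5]
orientation: [-1.922, -0.924, -1.482]
ft_force: [0.2, -0.2, -1.3]
width: 55.8
grasp_force: 30.0
t: 36.25
ee_pos: [426.4, -275.5, 162.5]
orientation: [-1.928, -0.939, -1.478]
ft_force: [-0.2, -0.1, -0.4]
width: 55.6
grasp_force: 30.0
trans tool [-69.4  -0.6  20.1] rows 2 | rot [-0.001  0.003  0.002] rows 1 | trans after rot [-69.5  -0.4  19.9]
[-1.12  0.8   1.86  1.05  1.54 -1.15]
```

```bash

python3 jog.py '[[-25,0,7,0,0,0],[-25,0,7,0,0,0],[-14,0,4,0,0,0],[-5,0,1.5,0,0,0],[0,0,0,0,0,0]]'
python3 jog.py '[[-2,0,0.5,0,0,0],[0,0,0,0,0,0],[0,0,0,0,0,0],[0,0,0,0,0,0]]'
python3 - <<'E'
from h import *
off=np.load("off.npy")
p,R=place(off,-20,-15,0); go(p,R)
E
```

```text
t: 36.72
ee_pos: [427.3, -274.2, 90.8]
orientation: [-1.926, -0.937, -1.479]
ft_force: [-0.2, -0.9, -0.8]
width: 55.5
grasp_force: 30.0
t: 37.05
ee_pos: [427.0, -274.7, 89.1]
orientation: [-1.926, -0.936, -1.481]
ft_force: [0.7, -0.4, -0.7]
width: 55.7
grasp_force: 30.0
trans tool [-0.8 -0.4  0.5] rows 1 | rot [0.    0.    0.001] rows 1 | trans after rot [-0.8 -0.4  0.5]
```

```bash

python3 jog.py '[[-1,0,0.3,0,0,0],[0,0,0,0,0,0],[0,0,0,0,0,0]]'
python3 jog.py '[[-0.5,0,0,0,0,0],[0,0,0,0,0,0],[0,0,0,0,0,0]]'
python3 jog.py '[[0,0,0,0,0,0],[0,0,0,0,0,0],[0,0,0,0,0,0]]' 70
python3 jog.py '[[0,0,0,0,0,0],[0,0,-10,0,0,0],[0,0,-30,0,0,0],[0,0,-40,0,0,0],[0,0,0,0,0,0]]'
python3 - <<'E'
from h import *
S,T=cam("side"),cam("top")
a=np.hstack([cv2.resize(S["img"][100:240,300:480],None,fx=2.2,fy=2.2),cv2.resize(T["img"][140:280,360:540],None,fx=2.2,fy=2.2)])
cv2.imwrite("pics/s9.png",a[:,:,::-1]); print(faces())
c,r,o=pose(); up=r.inv().apply([0,0,80]); c=c+[0,0,80]
for b in((507.3,282.1,13.7),):
    p,R=pick(*b,150); print(up.round(1),"rot",(r.inv()*R).as_rotvec().round(3),"then trans",R.inv().apply(p-c).round(1))
E
```

```text
t: 37.3
ee_pos: [427.0, -274.7, 88.6]
orientation: [-1.924, -0.935, -1.483]
ft_force: [-1.7, -1.7, 5.6]
width: 55.8
grasp_force: 30.0
t: 37.55
ee_pos: [426.9, -274.7, 88.6]
orientation: [-1.923, -0.934, -1.484]
ft_force: [-2.3, -1.4, 8.1]
width: 55.9
grasp_force: 30.0
t: 37.8
ee_pos: [426.8, -274.5, 86.9]
orientation: [-1.926, -0.935, -1.48]
ft_force: [-0.5, -0.4, -0.8]
width: 68.9
grasp_force: 0.0
t: 38.22
ee_pos: [377.0, -341.0, 108.5]
orientation: [-1.931, -0.937, -1.483]
ft_force: [-0.0, -1.3, 0.8]
width: 70.1
grasp_force: 0.0
[(array([507.3, 282.1]), 13.7)]
[ 77.3  -0.  -20.6] rot [ 0.502 -1.452 -0.866] then trans [ 567.3  271.4 -134.6]
```

View pics/s9.png

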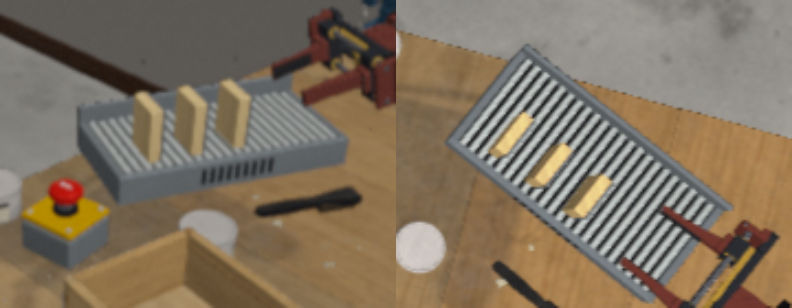

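Three blocks stand. One is left at (507,282).

```bash

python3 jog.py '[[38,0,-10,0,0,0],[39,0,-11,0,0,0],[0,0,0,0.0335,-0.0968,-0.0577],[0,0,0,0.0335,-0.0968,-0.0577],[0,0,0,0.0335,-0.0968,-0.0577]]' 80
python3 jog.py '[[0,0,0,0.0335,-0.0968,-0.0577],[0,0,0,0.0335,-0.0968,-0.0577],[0,0,0,0.0335,-0.0968,-0.0577],[0,0,0,0.0335,-0.0968,-0.0577],[0,0,0,0.0335,-0.0968,-0.0577]]'
python3 jog.py '[[0,0,0,0.0335,-0.0968,-0.0577],[0,0,0,0.0335,-0.0968,-0.0577],[0,0,0,0.0335,-0.0968,-0.0577],[0,0,0,0.0335,-0.0968,-0.0577],[0,0,0,0.0335,-0.0968,-0.0577]]'
python3 jog.py '[[0,0,0,0.0335,-0.0968,-0.0577],[0,0,0,0.0335,-0.0968,-0.0577],[35.5,17,-8.4,0,0,0],[35.5,17,-8.4,0,0,0],[35.5,17,-8.4,0,0,0]]'
python3 jog.py '[[35.5,17,-8.4,0,0,0],[35.5,17,-8.4,0,0,0],[35.5,17,-8.4,0,0,0],[35.5,17,-8.4,0,0,0],[35.5,17,-8.4,0,0,0]]'
python3 jog.py '[[35.5,17,-8.4,0,0,0],[35.5,17,-8.4,0,0,0],[35.5,17,-8.4,0,0,0],[35.5,17,-8.4,0,0,0],[35.5,17,-8.4,0,0,0]]'
python3 jog.py '[[35.5,17,-8.4,0,0,0],[35.5,17,-8.4,0,0,0],[35.5,17,-8.4,0,0,0],[0,0,0,0,0,0],[0,0,0,0,0,0]]'
python3 - <<'E'
from h import *
print(pose()[0])
p,R=pick(507.3,282.1,13.7); go(p,R)
E
```

```text
t: 38.78
ee_pos: [378.8, -335.1, 187.0]
orientation: [-2.064, -1.314, -1.232]
ft_force: [0.6, -0.1, 0.2]
width: 80.0
grasp_force: 0.0
t: 39.2
ee_pos: [379.0, -334.7, 187.1]
orientation: [-2.181, -1.915, -0.705]
ft_force: [-0.3, 0.4, -0.3]
width: 79.8
grasp_force: 0.0
t: 39.62
ee_pos: [379.1, -334.5, 187.3]
orientation: [1.994, 2.292, 0.031]
ft_force: [-1.1, -0.4, 0.8]
width: 80.0
grasp_force: 0.0
t: 40.03
ee_pos: [401.3, -214.6, 183.5]
orientation: [1.808, 2.306, -0.236]
ft_force: [0.4, 0.1, 0.5]
width: 80.2
grasp_force: 0.0
t: 40.45
ee_pos: [440.2, -17.2, 178.9]
orientation: [1.806, 2.307, -0.237]
ft_force: [1.3, -0.1, 0.3]
width: 80.0
grasp_force: 0.0
t: 40.87
ee_pos: [479.1, 179.9, 173.8]
orientation: [1.806, 2.307, -0.238]
ft_force: [0.7, 0.0, -0.1]
width: 79.9
grasp_force: 0.0
t: 41.28
ee_pos: [502.9, 297.8, 170.4]
orientation: [1.803, 2.308, -0.238]
ft_force: [0.3, -0.1, 0.3]
width: 80.2
grasp_force: 0.0
[502.86928644 297.77321702 170.44227285]
trans tool [ 35.1   0.9 144.7] rows 4 | rot [-0.001 -0.001  0.005] rows 1 | trans after rot [ 35.2   0.6 144.7]
```

```bash

python3 jog.py '[[9,0.5,36,0,0,0],[9,0.5,36,0,0,0],[9,0,36,0,0,0],[5,0,25,0,0,0],[2,0,9,0,0,0]]'
python3 jog.py '[[0,0,0,0,0,0],[0,0,0,0,0,0],[0,0,0,0,0,0]]'
python3 - <<'E'
from h import *
p,R=pick(507.3,282.1,13.7); print(pose()[0]);go(p,R)
S=cam("side");h=cv2.cvtColor(S["img"],cv2.COLOR_RGB2HSV)
for c in blobs((h[...,1]<60)&(h[...,2]>60)&(h[...,2]<175),200,1500): print(c.reshape(-1,2).mean(0))
E
```

```text
t: 41.7
ee_pos: [502.4, 289.3, 21.7]
orientation: [1.808, 2.306, -0.248]
ft_force: [-1.0, -0.6, -0.1]
width: 79.8
grasp_force: 0.0
t: 41.95
ee_pos: [506.8, 292.9, 27.3]
orientation: [1.808, 2.303, -0.233]
ft_force: [0.3, -0.0, -0.4]
width: 80.0
grasp_force: 0.0
[506.75919167 292.89657824  27.3185066 ]
trans tool [ 3.8 -2.   4.9] rows 1 | rot [ 0.002 -0.002  0.   ] rows 1 | trans after rot [ 3.9 -2.   4.9]
[251.78417266 263.91366906]
[329.25252525 209.22222222]
[395.62686567 203.20895522]
```

```bash

python3 jog.py '[[1.7,-2,2.5,0,0,0],[1.7,0,2.2,0,0,0],[0,0,0,0,0,0],[0,0,0,0,0,0]]'
python3 jog.py '[[0,0,0,0,0,0],[0,0,0,0,0,0],[0,0,0,0,0,0],[0,0,0,0,0,0],[0,0,0,0,0,0]]' 0
python3 jog.py '[[0,0,0,0,0,0],[0,0,0,0,0,0],[0,0,0,0,0,0]]'
python3 - <<'E'
from h import *
c,r,o=pose(); off=r.inv().apply(np.array([507.3,282.1,10])-c); print("off",off.round(1)); off[1]=0
np.save("off.npy",off)
c=c+[0,0,160]
p,R=place(off,-20,-75,75); print(p,r.inv().apply([0,0,160]).round(1),"trans",r.inv().apply(p-c).round(1),"rot",(r.inv()*R).as_rotvec().round(3))
E
```

```text
t: 42.33
ee_pos: [503.5, 294.3, 20.5]
orientation: [1.808, 2.304, -0.235]
ft_force: [0.6, 0.8, -0.1]
width: 79.7
grasp_force: 0.0
t: 42.75
ee_pos: [503.5, 294.1, 20.2]
orientation: [1.808, 2.304, -0.236]
ft_force: [-0.5, 0.5, 0.2]
width: 55.6
grasp_force: 30.0
t: 43.0
ee_pos: [503.5, 294.1, 20.2]
orientation: [1.808, 2.304, -0.236]
ft_force: [-0.9, -1.0, -0.3]
width: 55.5
grasp_force: 30.0
off [-9.5  0.8 13.1]
[ 389.62468998 -321.60261979  163.57178192] [ -41.    -0.  -154.7] trans [-547.7 -256.9  162.4] rot [-0.503  1.452  0.865]
```

```bash

python3 jog.py '[[-2.6,0,-9.7,0,0,0],[-9.7,0,-36,0,0,0],[-9.7,0,-36,0,0,0],[-9.7,0,-36,0,0,0],[-9.7,0,-36,0,0,0]]'
python3 jog.py '[[-34.2,-16,10.1,0,0,0],[-34.2,-16,10.1,0,0,0],[-34.2,-16,10.1,0,0,0],[-34.2,-16,10.1,0,0,0],[-34.2,-16,10.1,0,0,0]]'
python3 jog.py '[[-34.2,-16,10.1,0,0,0],[-34.2,-16,10.1,0,0,0],[-34.2,-16,10.1,0,0,0],[-34.2,-16,10.1,0,0,0],[-34.2,-16,10.1,0,0,0]]'
python3 jog.py '[[-34.2,-16,10.1,0,0,0],[-34.2,-16,10.1,0,0,0],[-34.2,-16,10.1,0,0,0],[-34.2,-16,10.1,0,0,0],[-34.2,-16,10.1,0,0,0]]'
python3 jog.py '[[-34.2,-16,10.1,0,0,0],[0,0,0,-0.0335,0.0968,0.0577],[0,0,0,-0.0335,0.0968,0.0577],[0,0,0,-0.0335,0.0968,0.0577],[0,0,0,-0.0335,0.0968,0.0577]]'
python3 jog.py '[[0,0,0,-0.0335,0.0968,0.0577],[0,0,0,-0.0335,0.0968,0.0577],[0,0,0,-0.0335,0.0968,0.0577],[0,0,0,-0.0335,0.0968,0.0577],[0,0,0,-0.0335,0.0968,0.0577]]'
python3 jog.py '[[0,0,0,-0.0335,0.0968,0.0577],[0,0,0,-0.0335,0.0968,0.0577],[0,0,0,-0.0335,0.0968,0.0577],[0,0,0,-0.0335,0.0968,0.0577],[0,0,0,-0.0335,0.0968,0.0577]]'
python3 jog.py '[[0,0,0,-0.0335,0.0968,0.0577],[0,0,0,0,0,0],[0,0,0,0,0,0],[0,0,0,0,0,0]]'
python3 - <<'E'
from h import *
off=np.load("off.npy")
p,R=place(off,-20,-75,2); go(p,R); print(pose()[2]["qpos"].round(2))
S=cam("side");cv2.imwrite("pics/s10.png",cv2.resize(S["img"][60:260,240:560,::-1],None,fx=1.5,fy=1.5))
E
```

```text
t: 43.42
ee_pos: [503.3, 293.3, 181.5]
orientation: [1.808, 2.304, -0.236]
ft_force: [0.5, 0.5, -1.3]
width: 55.7
grasp_force: 30.0
t: 43.83
ee_pos: [467.6, 99.9, 175.1]
orientation: [1.807, 2.304, -0.235]
ft_force: [0.7, -0.7, 0.1]
width: 55.8
grasp_force: 30.0
t: 44.25
ee_pos: [432.4, -92.4, 170.1]
orientation: [1.807, 2.304, -0.235]
ft_force: [0.3, 0.7, -1.0]
width: 55.9
grasp_force: 30.0
t: 44.67
ee_pos: [396.9, -284.9, 165.1]
orientation: [1.808, 2.303, -0.236]
ft_force: [0.8, -0.2, -1.6]
width: 55.6
grasp_force: 30.0
t: 45.08
ee_pos: [391.2, -321.9, 164.8]
orientation: [-2.177, -2.24, -0.329]
ft_force: [-1.1, 0.3, -1.4]
width: 55.6
grasp_force: 30.0
t: 45.5
ee_pos: [390.9, -322.4, 164.6]
orientation: [-2.153, -1.673, -0.942]
ft_force: [-1.1, -0.4, -1.2]
width: 55.8
grasp_force: 30.0
t: 45.92
ee_pos: [390.6, -322.6, 164.0]
orientation: [-1.977, -1.059, -1.408]
ft_force: [-0.6, 0.1, -1.0]
width: 55.6
grasp_force: 30.0
t: 46.25
ee_pos: [390.7, -321.7, 163.7]
orientation: [-1.929, -0.942, -1.477]
ft_force: [0.6, 0.1, -0.2]
width: 56.2
grasp_force: 30.0
trans tool [-70.7  -1.1  18.6] rows 2 | rot [-0.002  0.006  0.004] rows 1 | trans after rot [-70.8  -0.9  18.2]
[-1.21  0.81  1.8   0.97  1.6  -1.13]
```

```bash

python3 jog.py '[[-25,-1,6.5,0,0.005,0],[-25,0,6.5,0,0,0],[-15,0,4,0,0,0],[-5,0,1.5,0,0,0],[0,0,0,0,0,0]]'
python3 jog.py '[[-2,0,0.5,0,0,0],[0,0,0,0,0,0],[0,0,0,0,0,0],[0,0,0,0,0,0]]'
python3 - <<'E'
from h import *
off=np.load("off.npy")
p,R=place(off,-20,-75,0); go(p,R)
E
```

```text
t: 46.72
ee_pos: [390.1, -320.6, 90.9]
orientation: [-1.922, -0.938, -1.481]
ft_force: [1.0, -0.4, -0.7]
width: 55.6
grasp_force: 30.0
t: 47.05
ee_pos: [389.9, -321.2, 89.6]
orientation: [-1.923, -0.937, -1.483]
ft_force: [-0.5, 0.5, -1.1]
width: 55.4
grasp_force: 30.0
trans tool [-1.2  0.1 -0.2] rows 1 | rot [-0.001 -0.002  0.002] rows 1 | trans after rot [-1.2  0.1 -0.2]
```

```bash

python3 jog.py '[[-1,0,0.3,0,0,0],[0,0,0,0,0,0],[0,0,0,0,0,0]]'
python3 jog.py '[[-0.7,0,0,0,0,0],[0,0,0,0,0,0],[0,0,0,0,0,0]]'
python3 jog.py '[[0,0,0,0,0,0],[0,0,0,0,0,0],[0,0,0,0,0,0]]' 70
python3 jog.py '[[0,0,0,0,0,0],[0,0,-10,0,0,0],[0,0,-30,0,0,0],[0,0,-40,0,0,0],[0,0,0,0,0,0]]'
python3 jog.py '[[38,0,-10,0,0,0],[39,0,-11,0,0,0],[38,0,-10,0,0,0],[0,0,0,0,0,0],[0,0,0,0,0,0]]'
python3 - <<'E'
from h import *
S,T=cam("side"),cam("top")
a=np.hstack([cv2.resize(S["img"][100:240,300:480],None,fx=2.2,fy=2.2),cv2.resize(T["img"][140:280,360:540],None,fx=2.2,fy=2.2)])
cv2.imwrite("pics/s11.png",a[:,:,::-1])
h=cv2.cvtColor(T["img"],cv2.COLOR_RGB2HSV)
for c in blobs((h[...,0]>18)&(h[...,0]<32)&(h[...,1]>200)&(h[...,2]>150),100,4000): print("box",rect(T,c,50))
m=((h[...,0]<8)|(h[...,0]>172))&(h[...,1]>170)&(h[...,2]>120)
for c in blobs(m,30,2000): print("cap",rect(T,c,80))
p=[514.8,11.9,190];R=down(0);go(p,R)
E
```

```text
t: 47.3
ee_pos: [389.8, -321.0, 88.0]
orientation: [-1.923, -0.936, -1.483]
ft_force: [-0.0, -0.0, 0.6]
width: 56.2
grasp_force: 30.0
t: 47.55
ee_pos: [389.7, -321.0, 88.0]
orientation: [-1.921, -0.935, -1.484]
ft_force: [-1.0, -0.7, 4.2]
width: 55.5
grasp_force: 30.0
t: 47.8
ee_pos: [389.6, -320.9, 86.9]
orientation: [-1.923, -0.935, -1.482]
ft_force: [-0.8, -0.4, -0.2]
width: 69.7
grasp_force: 0.0
t: 48.22
ee_pos: [339.5, -387.7, 108.8]
orientation: [-1.929, -0.938, -1.485]
ft_force: [-0.4, -1.0, 0.8]
width: 70.0
grasp_force: 0.0
t: 48.63
ee_pos: [341.2, -383.3, 228.2]
orientation: [-1.926, -0.94, -1.483]
ft_force: [-0.1, 0.1, 0.3]
width: 69.9
grasp_force: 0.0
box (array([515.08978271,  12.13487625]), (73.90308380126953, 73.03875732421875), 83.56256866455078)
cap (array([515.0994873 ,  12.72065735]), (34.92474365234375, 34.83753204345703), -44.2901611328125)
trans tool [  71.6 -106.8  412.6] rows 11 | rot [ 0.436 -1.261 -0.566] rows 12 | trans after rot [394.1 173.7  36.1]
```

View pics/s11.png

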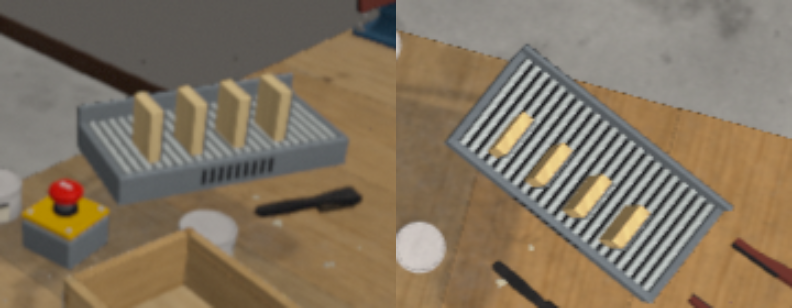

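All four blocks stand apart from each other, the brush is on the bench and the button is still down. Now for the twist.

```bash

python3 jog.py '[[0,0,0,0.0363,-0.105,-0.0472],[0,0,0,0.0363,-0.105,-0.0472],[0,0,0,0.0363,-0.105,-0.0472],[0,0,0,0.0363,-0.105,-0.0472],[0,0,0,0.0363,-0.105,-0.0472]]'
python3 jog.py '[[0,0,0,0.0363,-0.105,-0.0472],[0,0,0,0.0363,-0.105,-0.0472],[0,0,0,0.0363,-0.105,-0.0472],[0,0,0,0.0363,-0.105,-0.0472],[0,0,0,0.0363,-0.105,-0.0472]]'
python3 jog.py '[[0,0,0,0.0363,-0.105,-0.0472],[0,0,0,0.0363,-0.105,-0.0472],[35.8,15.8,1,0,0,0],[35.8,15.8,1,0,0,0],[35.8,15.8,1,0,0,0]]'
python3 jog.py '[[35.8,15.8,1,0,0,0],[35.8,15.8,1,0,0,0],[35.8,15.8,1,0,0,0],[35.8,15.8,1,0,0,0],[35.8,15.8,1,0,0,0]]' 75
python3 jog.py '[[35.8,15.8,1,0,0,0],[35.8,15.8,1,0,0,0],[35.8,15.8,1,0,0,0],[0,0,0,0,0,0],[0,0,0,0,0,0]]'
python3 - <<'E'
from h import *
print(pose()[0]); go([515,12.2,74.5],down(0))
E
```

```text
t: 49.15
ee_pos: [341.0, -382.6, 225.0]
orientation: [-2.16, -1.518, -0.964]
ft_force: [-0.6, 0.3, 0.1]
width: 69.9
grasp_force: 0.0
t: 49.57
ee_pos: [341.3, -382.5, 225.5]
orientation: [-2.24, -2.043, -0.3]
ft_force: [0.2, 0.1, -0.8]
width: 69.9
grasp_force: 0.0
t: 49.98
ee_pos: [388.4, -272.9, 222.1]
orientation: [-2.22, -2.22, -0.002]
ft_force: [0.6, 0.4, -0.4]
width: 70.3
grasp_force: 0.0
t: 50.4
ee_pos: [467.3, -93.9, 217.3]
orientation: [-2.219, -2.221, 0.0]
ft_force: [1.8, -0.6, 0.7]
width: 74.9
grasp_force: 0.0
t: 50.82
ee_pos: [514.7, 13.2, 214.3]
orientation: [-2.215, -2.225, 0.002]
ft_force: [-0.6, 0.8, 0.1]
width: 75.0
grasp_force: 0.0
[514.74352046  13.22272803 214.2578317 ]
trans tool [ -1.1   0.5 139.8] rows 4 | rot [-0.002 -0.     0.004] rows 1 | trans after rot [ -1.    0.3 139.8]
```

```bash

python3 jog.py '[[-1,0,35,0,0,0],[0,0,35,0,0,0],[0,0,30,0,0,0],[0,0,12,0,0,0],[0,0,8,0,0,0]]'
python3 jog.py '[[0,0,0,0,0,0],[0,0,0,0,0,0],[0,0,0,0,0,0]]'
python3 - <<'E'
from h import *
print(pose()[0]); go([515,12.2,74.5],down(0))
E
```

```text
t: 51.23
ee_pos: [512.6, 9.2, 93.1]
orientation: [-2.22, -2.218, 0.004]
ft_force: [0.9, -0.7, -0.3]
width: 74.9
grasp_force: 0.0
t: 51.48
ee_pos: [515.9, 10.1, 97.0]
orientation: [2.221, 2.22, 0.004]
ft_force: [0.1, 0.1, 0.5]
width: 75.0
grasp_force: 0.0
[515.86343983  10.11747192  96.9651806 ]
trans tool [ 2.1 -0.9 22.5] rows 1 | rot [ 0.003 -0.001 -0.   ] rows 1 | trans after rot [ 2.1 -0.9 22.5]
```

```bash

python3 jog.py '[[1,-1,8,0,0,0],[1,0,8,0,0,0],[0,0,5,0,0,0],[0,0,0,0,0,0],[0,0,0,0,0,0]]'
python3 jog.py '[[0,0,0,0,0,0],[0,0,0,0,0,0],[0,0,0,0,0,0]]' 55
python3 - <<'E'
from h import *
print(pose()[0]); go([515,12.2,75],down(0))
E
```

```text
t: 51.9
ee_pos: [514.0, 12.8, 74.8]
orientation: [2.221, 2.222, 0.002]
ft_force: [-0.1, 0.1, -0.1]
width: 74.9
grasp_force: 0.0
t: 52.15
ee_pos: [514.5, 12.7, 75.4]
orientation: [2.22, 2.221, 0.003]
ft_force: [0.6, 0.6, -0.1]
width: 58.2
grasp_force: 0.0
[514.5181816   12.67543055  75.38482542]
trans tool [-0.5  0.5  0.4] rows 1 | rot [ 0.002 -0.001  0.   ] rows 1 | trans after rot [-0.5  0.5  0.4]
```

```bash

python3 jog.py '[[0,0,0,0,0,0],[0,0,0,0,0,0],[0,0,0,0,0,0],[0,0,0,0,0,0],[0,0,0,0,0,0]]' 0
python3 jog.py '[[0,0,0,0,0,0.1],[0,0,-0.8,0,0,0.1],[0,0,-0.8,0,0,0.1],[0,0,-0.8,0,0,0.1],[0,0,0,0,0,0]]'
python3 jog.py '[[0,0,-0.8,0,0,0.1],[0,0,-0.8,0,0,0.1],[0,0,-0.8,0,0,0.1],[0,0,-0.8,0,0,0.1],[0,0,0,0,0,0]]'
```

```text
t: 52.57
ee_pos: [513.6, 12.6, 75.2]
orientation: [-2.221, -2.221, -0.001]
ft_force: [-3.7, -0.3, 4.2]
width: 39.3
grasp_force: 30.0
t: 52.98
ee_pos: [513.9, 12.6, 77.6]
orientation: [2.621, 1.732, 0.002]
ft_force: [-2.9, 0.1, 4.2]
width: 39.5
grasp_force: 30.0
t: 53.4
ee_pos: [514.2, 12.5, 80.8]
orientation: [2.911, 1.181, 0.003]
ft_force: [-2.5, -1.7, 2.8]
width: 39.3
grasp_force: 30.0
```

```bash

python3 jog.py '[[0,0,-0.6,0,0,0.1],[0,0,0,0,0,0.08],[0,0,0,0,0,0],[0,0,0,0,0,0]]'
python3 - <<'E'
from h import *
p,r,o=pose(); print(o["moment"],o["ft_force"])
S=cam("side");h=cv2.cvtColor(S["img"],cv2.COLOR_RGB2HSV)
m=((h[...,0]<8)|(h[...,0]>172))&(h[...,1]>170)&(h[...,2]>120)
for c in blobs(m,10,2000): print(cv2.contourArea(c),c.reshape(-1,2).min(0),c.reshape(-1,2).max(0))
E
```

```text
t: 53.73
ee_pos: [514.3, 12.4, 81.4]
orientation: [3.002, 0.924, 0.003]
ft_force: [-3.3, -3.8, 3.7]
width: 38.9
grasp_force: 30.0
[-0.63169925  0.40478449  0.18826004] [-3.29498644 -3.76035347  3.6700004 ]
17.0 [334 181] [337 188]
12.5 [322 181] [325 188]
```

```bash

python3 jog.py '[[0,0,-0.5,0,0,0.04],[0,0,0,0,0,0],[0,0,0,0,0,0]]'
python3 jog.py '[[0,0,0,0,0,0],[0,0,0,0,0,0],[0,0,0,0,0,0],[0,0,0,0,0,0],[0,0,0,0,0,0]]' 75
python3 jog.py '[[0,0,-10,0,0,0],[0,0,-30,0,0,0],[0,0,-40,0,0,0],[0,0,-40,0,0,0],[0,0,-40,0,0,0]]'
python3 jog.py '[[0,0,0,0,0,0],[0,0,0,0,0,0],[0,0,0,0,0,0],[0,0,0,0,0,0]]'
python3 - <<'E'
from h import *
S=cam("side");h=cv2.cvtColor(S["img"],cv2.COLOR_RGB2HSV)
m=((h[...,0]<8)|(h[...,0]>172))&(h[...,1]>170)&(h[...,2]>120)
for c in blobs(m,30,2000):
    k=cv2.moments(c); print(k["m10"]/k["m00"],k["m01"]/k["m00"],cv2.contourArea(c))
cv2.imwrite("pics/end.png",cv2.resize(S["img"][100:260,240:500,::-1],None,fx=3,fy=3))
E
```

```text
t: 54.03
ee_pos: [514.3, 12.4, 81.6]
orientation: [3.021, 0.86, 0.003]
ft_force: [-1.3, -5.3, -1.1]
width: 39.3
grasp_force: 30.0
t: 54.45
ee_pos: [514.5, 12.9, 81.9]
orientation: [-3.023, -0.855, -0.004]
ft_force: [-0.3, -0.1, -0.2]
width: 69.1
grasp_force: 0.0
t: 54.87
ee_pos: [513.5, 12.6, 244.2]
orientation: [-3.023, -0.855, -0.003]
ft_force: [1.3, 0.3, -0.3]
width: 75.2
grasp_force: 0.0
t: 55.2
ee_pos: [512.9, 12.6, 240.6]
orientation: [-3.022, -0.854, 0.001]
ft_force: [-0.0, -0.5, -0.7]
width: 75.1
grasp_force: 0.0
329.42881072026796 185.14405360134003 99.5
```

View pics/end.png

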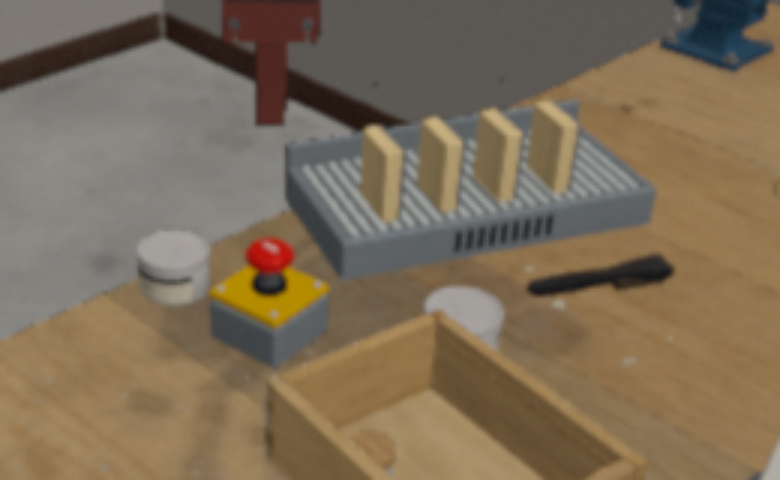

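The button is back up: its row is 185.1 px, as at the start, against 187.25 when pressed. All four blocks stand apart and the brush lies on the bench, so I'm handing in.

```bash
python3 -c "
from workcell import ctrl
print(ctrl.close_job())"
```

```text
the job is handed in; nothing more can be done
None
```

I handed the job in at about 55 s (no verdict came back): all four blocks stand apart on the bed, the brush is on the bench, the stop button is back up and released, and I didn't touch the tins or tape roll.

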